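# Put the burnishing kit away beside the drying go bowl

## Task

The burnishing is done and the go bowl on the turntable is drying. Put the four pieces of the burnishing kit away in the tool tray, each set right down in the recess cut to its shape: the clay cup standing upright in the round one, the copper spatula lying in the long one, the plain flat-topped cedar block in the rectangular one and the half-moon cedar block in the half-moon one. Leave the two cedar lid rests with the stepped ridge where they lie for the lid that is to dry on them next.

Things in the scene. Friction and masses are not known exactly. Their poses are not given: they have to be found in the camera images.
- cup: clay burnishing cup, unglazed terracotta, open on top, upright: 52 mm outside diameter (46 mm at the foot), 50 mm high, wall 4 mm. Origin: centre of its underside, z up; straight-sided from 10 mm up to the rim.
- spatula: copper spatula lying flat, 150 mm long along its x: handle 16 mm wide and 16 mm high from x = -75 to +15 mm, then a flat blade up to 34 mm wide and 3 mm thick (5 mm at its root) with a rounded tip at x = +75 mm. Origin: middle of its length, on the underside, under the handle's front part and at the centre of mass; z up. Take it across the handle near the origin.
- flat_block: plain cedar burnishing block, a flat-topped rectangular bar 90 mm (x) x 46 mm (y) x 36 mm (z), lying flat. Origin: centre of its underside.
- moon_block: half-moon cedar burnishing block, 36 mm high, flat top: a half disc in plan, 92 mm long in x (radius 46 mm) and 46 mm deep in y; straight back at y = -23 mm, top of the curve at y = +23 mm. Origin: on the underside, midway between back and top of the curve.
- rest_a: cedar lid rest, not part of the kit: base 90 x 46 x 14 mm like the flat block, but its top is a stepped ridge along x (24 mm wide up to 24 mm height, then 10 mm wide up to 36 mm). Origin: centre of its underside.
- rest_b: the second cedar lid rest, the same as rest_a.
- round_bay: fixed pale plywood insert 180 x 80 x 18 mm, grey felt in its recess, in the tool tray. Origin: centre of its underside, below the recess centre; x along the 180 mm, z up. Recess floor 5 mm, rim 18 mm above origin. Recess: round, 68 mm in diameter (for the cup).
- long_bay: fixed pale plywood insert 180 x 80 x 18 mm, grey felt in its recess, in the tool tray. Origin: centre of its underside, below the recess centre; x along the 180 mm, z up. Recess floor 5 mm, rim 18 mm above origin. Recess: long, 168 mm (x) x 64 mm (y), with a 64 mm wide finger cut-out in the middle of each long side, where there is no wall (for the spatula, either way round).
- rect_bay: fixed pale plywood insert 180 x 80 x 18 mm, grey felt in its recess, in the tool tray. Origin: centre of its underside, below the recess centre; x along the 180 mm, z up. Recess floor 5 mm, rim 18 mm above origin. Recess: rectangular, 108 mm (x) x 64 mm (y) (for the flat block).
- moon_bay: fixed pale plywood insert 180 x 80 x 18 mm, grey felt in its recess, in the tool tray. Origin: centre of its underside, below the recess centre; x along the 180 mm, z up. Recess floor 5 mm, rim 18 mm above origin. Recess: half-moon, 110 mm long in x and 64 mm deep in y, straight side at y = -32 mm, top of the curve at y = +32 mm; the half-moon block fits only curve to curve (its axes along the insert's).
Mind the look-alikes: they are no part of the job. Leave any blue look-alike of the moon_block alone.

How it is judged:
By the outcome, as a careful person would: the job done as asked, in the order asked, and still so for the second after the job is handed in, with the robot touching nothing.
It also fails if it takes over 112 s, if anything falls off the work surface, if the arm or the gripper's body presses on something with over 40 N, if the wrist force passes 120 N, or if a joint passes its speed limit or range.

## Robot

A 6-joint arm with a two-finger parallel gripper is mounted at the origin on the work surface. World frame = base frame: x ahead of the robot, y to its left, z up, the work surface at z = 0. Lengths are in mm, angles in rad, forces in N, time in s.
With the tool pointing down it reaches from about 300 to 775 mm from the base axis. Payload 14.6 kg.
Tool frame: the origin (TCP) lies between the finger pads; the fingertips stand manip.finger_overhang ahead of it and the grasp point (between the pads) lies 2 mm behind it (manip.finger_overhang is the distance from the TCP to the fingertips, in mm); z points along the fingers, y is the direction in which the jaws open and shut (so a half turn about z gives the same grasp; the last joint's range is limited). The gripper opens to 94 mm and grips with 3 to 60 N. Pads are 16 mm wide; open, the fingers measure 119 mm over their backs; the gripper's body (75 mm by 177 mm) begins 78 mm behind the grasp point.
Start: joints at [-1.254, 0.3, 1.521, -0, 1.321, -0.067], TCP at [205.938, -509.979, 222.446] pointing down, gripper open.
Joint ranges: [-3.03, 3.03], [-0.79, 2.21], [0.23, 2.52], [-1.04, 4.18], [0, 3.07], [-2.55, 2.55]. Speed limits (rad/s): [2.22, 2.22, 2.57, 3.14, 3.14, 3.14].

## Interface

Orientations are given as [roll, pitch, yaw] about the fixed x, y, z axes, in that order (R = Rz(yaw) Ry(pitch) Rx(roll)).
In Python, from cell import manip gives the robot as it stands.
- The arm moves only by the tool drive_tool, never from a script. Its argument "steps" is a list of rows, each an object with "delta_pos": the shift along the world's x, y, z in mm, a list of three; "yaw": the turn about the world's z in rad; "hand": the finger opening in mm, from 0 to 94. A call has 1 to 5 rows; each row shifts and turns the commanded pose from where the row before left it; what a row does not reach is not made up. A row lasts 1/12 s, in which the tool goes at most 41.7 mm and 7.16 degrees, less where a joint would pass 70% of its speed; a pose out of reach is approached as far as the arm can. A call is refused whole if a number of a shift passes 41.7 or a number of a turn 0.125, either way. A call with a gripper value outside its range is refused whole. The fingers move at their own pace and stop on an object; "squeeze" is the grip in N (left out, the last holds). Time passes only in rows, so rows that do not move let the fingers close. It gives the time, the measured TCP pose, the force and the opening at its end, in the units of the state.
- manip.read_state(): the state, without advancing time (a new reading comes with each control period).
- manip.camera(name): name is "scene" or "top" or "wrist"; returns a dict with "frame" (400x640x3 uint8, red, green, blue), "range_z" (400x640 float32, mm along the optical axis (not along the pixel's ray), 0 where there is no reading), "intrinsics" (3x3 intrinsics, pixels), "dist_coeffs" ([k1, k2, p1, p2, k3] as OpenCV has them; the pictures are not rectified), "position" and "attitude" of the camera in the world. Camera axes: x right, y down, z forward; pixel columns grow to the right and rows downward; lengths in mm; the calibration is good to about 2 mm. A picture is of the moment at which its call begins.
- manip.sign_off(): hands the job in, once; it reports no verdict.
The state is a dict: "clock": time; "joints": joint angles; "qd": joint speeds; "effort": joint torques, N m; "eef_pos": TCP position; "eef_rot": TCP orientation; "wrist_force": force on the tool from outside, world axes, zero at the start; "moment": the same for the moment, N m; "finger_gap": finger opening in mm.
Only numpy, scipy, OpenCV 4.12 (cv2) and the standard library are available. Lean on these libraries where they do the work, as an engineer would, in place of code of your own. Each camera call takes 0.05 s, during which the arm holds its last target.

## Working session

There is one attempt and no reset: what is moved stays moved. The work goes in short steps, Python scripts to look and compute and a tool call to move; the robot and the scene stay as the last step left them, time stands still between calls to the robot, and variables do not carry over. Pictures are saved under pics/ and viewed, and the job is handed in when it is done.

Besides the shell and the picture viewer there is one more tool, called after "Request:" by a JSON object that holds its "fn" and its "kwargs". drive_tool: Moves the arm, as the interface text tells. Its arguments: {"type":"object","properties":{"steps":{"type":"array"},"squeeze":{"type":"number"}},"required":["steps"]}

```bash
ls -la; mkdir -p pics
cat > h.py <<'E'
import numpy as np, cv2
from cell import manip
def shot(n):
    return manip.camera(n)
E
python3 - <<'E'
from h import *
print(manip.read_state(), manip.finger_overhang)
for n in ("scene","top","wrist"):
    c=shot(n); cv2.imwrite(f"pics/{n}0.png",c["frame"][:,:,::-1]); np.save(f"pics/{n}0.npy",c,allow_pickle=True)
    print(n,c["intrinsics"],c["dist_coeffs"],c["position"],c["attitude"])
E
```

```text
total 12
drwxr-xr-x  3 agent agent 4096 Dec  6 20:57 .
drwxr-xr-x 23 root  root  4096 Dec  6 20:57 ..
drwxr-xr-x  2 agent agent 4096 Dec  6 20:57 pics
{'clock': 0.0, 'joints': array([-1.25357009e+00,  3.00462539e-01,  1.52157897e+00, -3.63130715e-05,
        1.32069615e+00, -6.65853764e-02]), 'qd': array([ 0.00175722, -0.00277614,  0.00168318, -0.00040928, -0.00026942,
        0.00061807]), 'effort': array([-5.46589145e-04, -5.31802046e+01, -3.52736986e+01,  7.07854866e-02,
        2.43411813e-02, -9.38010339e-05]), 'eef_pos': array([ 205.87231679, -509.75498456,  221.89191031]), 'eef_rot': array([-3.14044785e+00, -4.10889903e-05,  3.83820600e-01]), 'wrist_force': array([0.58664368, 0.37691986, 0.09884252]), 'moment': array([ 0.04393756,  0.01767203, -0.00465242]), 'finger_gap': 93.77440674183258} 17.0
scene [[392.17760283   0.         321.94076823]
 [  0.         392.17760283 200.45829338]
 [  0.           0.           1.        ]] [0.00879132 0.         0.         0.         0.        ] [1427.37553353  114.38142161  672.54134395] [-2.14459305  0.00927734  1.59296069]
top [[513.34856617   0.         325.66012911]
 [  0.         513.34856617 189.6133235 ]
 [  0.           0.           1.        ]] [0.03350466 0.         0.         0.         0.        ] [ 228.39521811   81.82192153 1590.91607059] [-2.99700080e+00 -5.50041017e-04 -1.55970515e+00]
wrist [[277.30533438   0.         321.26016019]
 [  0.         277.30533438 201.50676191]
 [  0.           0.           1.        ]] [-0.01884927  0.          0.          0.          0.        ] [ 273.69996726 -483.18451463  384.85164436] [ 2.88835190e+00  1.39850037e-03 -1.18706728e+00]
```

View pics/top0.png

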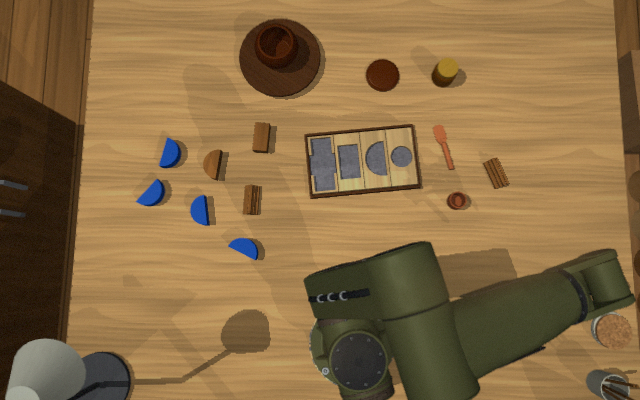

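View pics/scene0.png

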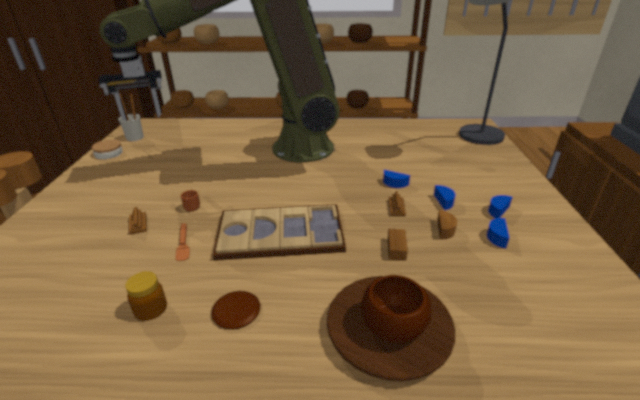

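View pics/wrist0.png

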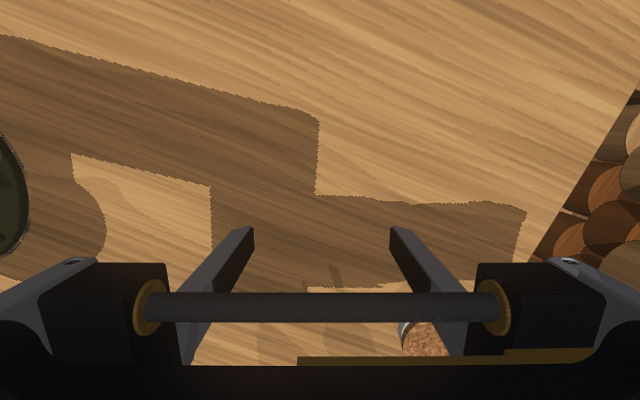

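The top view shows:
- Cup at (457,201) and spatula at (445,147).
- Plain flat block at (261,137). The stepped rests to leave are at (253,200) and (497,173).
- Cedar half-moon at (213,165). The blue look-alikes are at (170,153), (151,193), (200,210) and (243,248).
- Tray around (363,160), with bays from left to right: long, rect, moon, round.

Next I'll measure these with depth and take close crops.

```bash
cat >> h.py <<'E'
from scipy.spatial.transform import Rotation as Ro
def cloud(c):
    d=c["range_z"]; h,w=d.shape
    u,v=np.meshgrid(np.arange(w),np.arange(h))
    p=cv2.undistortPoints(np.stack([u,v],-1).reshape(-1,1,2).astype(np.float64),c["intrinsics"],np.array(c["dist_coeffs"])).reshape(h,w,2)
    P=np.dstack([p[...,0]*d,p[...,1]*d,d])
    R=Ro.from_euler('xyz',c["attitude"]).as_matrix()
    W=P@R.T+np.array(c["position"]); W[d<=0]=np.nan
    return W
def px2w(c,uv,z):
    p=cv2.undistortPoints(np.array(uv,float).reshape(-1,1,2),c["intrinsics"],np.array(c["dist_coeffs"])).reshape(-1,2)
    R=Ro.from_euler('xyz',c["attitude"]).as_matrix()
    r=np.c_[p,np.ones(len(p))]@R.T; o=np.array(c["position"])
    return o+r*((z-o[2])/r[:,2])[:,None]
def w2px(c,X):
    R=Ro.from_euler('xyz',c["attitude"]).as_matrix()
    rv=cv2.Rodrigues(R.T)[0]; t=-R.T@np.array(c["position"])
    return cv2.projectPoints(np.array(X,float).reshape(-1,1,3),rv,t,c["intrinsics"],np.array(c["dist_coeffs"]))[0].reshape(-1,2)
E
python3 - <<'E'
from h import *
c=np.load("pics/top0.npy",allow_pickle=True).item()
W=cloud(c)
Z=W[...,2]
print("table z",np.nanmedian(Z[220:240,300:420]))
for n,(u,v) in dict(cup=(457,201),spat=(445,147),flat=(261,137),restA=(253,200),restB=(497,173),moon=(213,165),tray=(363,160),lid=(382,75),jar=(445,72),bowl=(280,57)).items():
    r=28 if n not in("tray","bowl") else 62
    w=W[v-r:v+r,u-r:u+r]; m=(w[...,2]>4)
    k,l,st,ce=cv2.connectedComponentsWithStats(m.astype(np.uint8))
    i=l[r,r] or 1+np.argmax(st[1:,4])
    P=w[l==i]
    zt=np.nanpercentile(P[:,2],90)
    T=P[P[:,2]>zt-4]
    rect=cv2.minAreaRect(T[:,:2].astype(np.float32))
    print(n,len(P),"ztop",round(zt,1),"top rect",np.round(rect[0],1),np.round(rect[1],1),round(rect[2],1),"mean",np.round(T.mean(0),1))
f=c["frame"][:,:,::-1]
a=cv2.resize(f[110:270,120:280],None,fx=3.5,fy=3.5,interpolation=cv2.INTER_CUBIC)
cv2.imwrite("pics/cropL.png",a)
a=cv2.resize(f[115:215,300:520],None,fx=3.6,fy=3.6,interpolation=cv2.INTER_CUBIC)
cv2.imwrite("pics/cropR.png",a)
E
```

```text
bash:   526 Segmentation fault         python3 - <<'E'
from h import *
c=np.load("pics/top0.npy",allow_pickle=True).item()
W=cloud(c)
Z=W[...,2]
print("table z",np.nanmedian(Z[220:240,300:420]))
for n,(u,v) in dict(cup=(457,201),spat=(445,147),flat=(261,137),restA=(253,200),restB=(497,173),moon=(213,165),tray=(363,160),lid=(382,75),jar=(445,72),bowl=(280,57)).items():
    r=28 if n not in("tray","bowl") else 62
    w=W[v-r:v+r,u-r:u+r]; m=(w[...,2]>4)
    k,l,st,ce=cv2.connectedComponentsWithStats(m.astype(np.uint8))
    i=l[r,r] or 1+np.argmax(st[1:,4])
    P=w[l==i]
    zt=np.nanpercentile(P[:,2],90)
    T=P[P[:,2]>zt-4]
    rect=cv2.minAreaRect(T[:,:2].astype(np.float32))
    print(n,len(P),"ztop",round(zt,1),"top rect",np.round(rect[0],1),np.round(rect[1],1),round(rect[2],1),"mean",np.round(T.mean(0),1))
f=c["frame"][:,:,::-1]
a=cv2.resize(f[110:270,120:280],None,fx=3.5,fy=3.5,interpolation=cv2.INTER_CUBIC)
cv2.imwrite("pics/cropL.png",a)
a=cv2.resize(f[115:215,300:520],None,fx=3.6,fy=3.6,interpolation=cv2.INTER_CUBIC)
cv2.imwrite("pics/cropR.png",a)
E
```

```bash
python3 -u - <<'E'
from h import *
c=np.load("pics/top0.npy",allow_pickle=True).item()
W=cloud(c)
Z=W[...,2]
print("table z",np.nanmedian(Z[220:235,300:380]))
for n,(u,v) in dict(cup=(457,201),spat=(445,147),flat=(261,137),restA=(253,200),restB=(497,173),moon=(213,165),tray=(363,160),lid=(382,75),jar=(445,72),bowl=(280,57)).items():
    r=28 if n not in("tray","bowl") else 57
    w=W[v-r:v+r,u-r:u+r]; m=(w[...,2]>4)
    k,l,st,ce=cv2.connectedComponentsWithStats(np.ascontiguousarray(m.astype(np.uint8)))
    i=l[r,r] or 1+np.argmax(st[1:,4])
    P=w[l==i]
    zt=np.nanpercentile(P[:,2],90)
    T=P[P[:,2]>zt-4]
    rect=cv2.minAreaRect(np.ascontiguousarray(T[:,:2].astype(np.float32)))
    print(n,len(P),"ztop",round(zt,1),"top rect",np.round(rect[0],1),np.round(rect[1],1),round(rect[2],1),"mean",np.round(T.mean(0),1))
f=np.ascontiguousarray(c["frame"][:,:,::-1])
a=cv2.resize(f[110:270,120:280],None,fx=3.5,fy=3.5,interpolation=cv2.INTER_CUBIC)
cv2.imwrite("pics/cropL.png",a)
a=cv2.resize(f[115:215,300:520],None,fx=3.6,fy=3.6,interpolation=cv2.INTER_CUBIC)
cv2.imwrite("pics/cropR.png",a)
E
```

```text
table z 1.1804643377270168
cup 320 ztop 51.7 top rect [ 428.6 -314.1] [49.  52.1] 1.8 mean [ 428.2 -315.6   51.7]
spat 244 ztop 19.1 top rect [ 570.1 -293.1] [83.9 15.7] 16.0 mean [ 573.  -292.5   18.3]
flat 544 ztop 40.8 top rect [619.8 286.8] [46.2 88.3] 85.9 mean [618.3 287.5  39.6]
restA 539 ztop 37.6 top rect [425.  315.9] [13.6 90. ] 86.0 mean [425.3 314.3  38.8]
restB 490 ztop 36.6 top rect [ 517.3 -445.5] [87.6 16.5] 21.8 mean [ 515.4 -445.6   37.2]
moon 487 ztop 41.6 top rect [534.  438.4] [45.2 87.2] 81.9 mean [533.3 435.6  40.6]
tray 7222 ztop 27.9 top rect [550.5 -26.4] [202.5 341.5] 6.3 mean [551.5 -55.8  27.1]
lid 860 ztop 20.1 top rect [829.  -94.7] [92.7 99.7] 40.5 mean [831.8 -93.8  18.9]
jar 652 ztop 88.2 top rect [ 827.6 -285.1] [60.  59.8] 31.5 mean [ 827.9 -285.5   87.6]
bowl 5147 ztop 105.6 top rect [891.5 241.2] [126.9 125.6] 36.9 mean [880.2 238.1 114.1]
```

View pics/cropL.png

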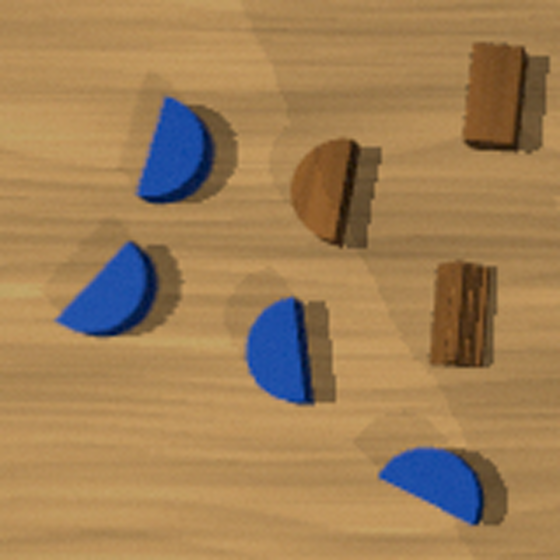

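View pics/cropR.png

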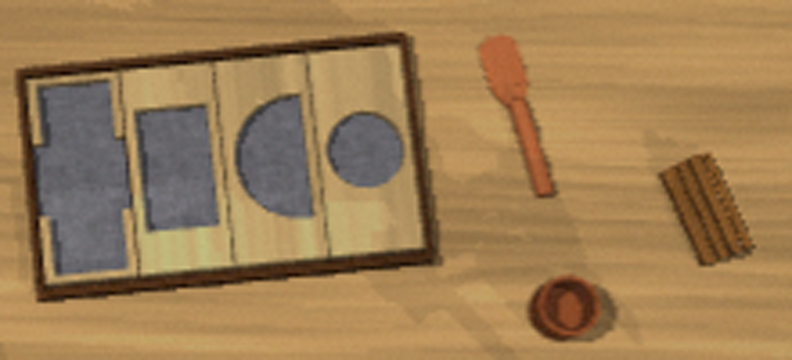

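The crops confirm the choices. The flat-topped plain bar is at cropL (497,95) and the cedar half-moon at (325,190), with its curve towards +y. The stepped bars are the rests. Next I'll refine the poses with a silhouette fit.

```bash
cat > fit.py <<'E'
from h import *
from scipy.optimize import minimize
def rectp(a,b): return np.array([[a,b],[-a,b],[-a,-b],[a,-b]],float)
def circ(r): t=np.linspace(0,2*np.pi,60); return np.c_[r*np.cos(t),r*np.sin(t)]
def moon(r,o): t=np.linspace(0,np.pi,40); return np.c_[r*np.cos(t),r*np.sin(t)-o]
def prism(poly,z0,z1): return [np.vstack([np.c_[poly,np.full(len(poly),z)] for z in (z0,z1)])]
t=np.linspace(-np.pi/2,np.pi/2,20)
blade=np.vstack([[15,-8],[30,-17],np.c_[58+17*np.cos(t),17*np.sin(t)],[30,17],[15,8]])
M=dict(cup=[np.vstack([np.c_[circ(23),np.zeros(60)],np.c_[circ(26),np.full(60,10)],np.c_[circ(26),np.full(60,50)]])],
 spat=prism(np.array([[-75,-8],[15,-8],[15,8],[-75,8]],float),0,16)+prism(blade,0,3),
 block=prism(rectp(45,23),0,36), moon=prism(moon(46,23),0,36),
 base=prism(rectp(45,23),0,14))
def place(P,x,y,a,z0=0):
    c,s=np.cos(a),np.sin(a); return np.c_[x+c*P[:,0]-s*P[:,1],y+s*P[:,0]+c*P[:,1],P[:,2]+z0]
S=8
def rast(cam,hulls,org,sh,hull=True):
    out=np.zeros((sh[0]*S,sh[1]*S),np.uint8)
    for P in hulls:
        q=(w2px(cam,P)-org+0.5)*S
        q=np.ascontiguousarray(q.astype(np.float32))
        if hull: q=cv2.convexHull(q)
        cv2.fillPoly(out,[np.round(q).astype(np.int32).reshape(-1,1,2)],1)
    return out
def down(o,sh): return o.reshape(sh[0],S,sh[1],S).mean((1,3))
def fit(cam,mask,org,p0,maker):
    sh=mask.shape; m=mask.astype(float)
    def cost(p):
        return np.abs(down(maker(cam,p,org,sh),sh)-m).sum()/m.sum()
    best=None
    for da in (0,0.08,-0.08):
        q=np.array(p0,float); q[2]+=da
        r=minimize(cost,q,method="Nelder-Mead",options=dict(initial_simplex=q+np.array([[0,0,0],[6,0,0],[0,6,0],[0,0,.15]]),xatol=.05,fatol=1e-4,maxiter=250))
        if best is None or r.fun<best.fun: best=r
    return best.x,best.fun
def objmaker(name): return lambda cam,p,org,sh: rast(cam,[place(P,*p) for P in M[name]],org,sh)
def recmaker(poly,zf,zr):
    def f(cam,p,org,sh):
        a=rast(cam,[place(np.c_[poly,np.full(len(poly),zf)],*p)],org,sh,False)
        b=rast(cam,[place(np.c_[poly,np.full(len(poly),zr)],*p)],org,sh,False)
        return a&b
    return f
E
python3 -u - <<'E'
from fit import *
c=np.load("pics/top0.npy",allow_pickle=True).item()
W=cloud(c);Z=W[...,2]
for (u,v) in [(290,130),(230,130),(290,210),(475,130),(430,210),(430,130),(480,215),(200,130),(340,110),(150,220)]:
    print((u,v),np.round([np.nanmedian(Z[v-4:v+5,u-4:u+5]),np.nanstd(Z[v-4:v+5,u-4:u+5])],1),end=' ')
print()
f=c["frame"].astype(int)
felt=(f[...,2]>f[...,0]-5)&(f[...,2]>60)&(f[...,2]<f[...,0]+60)
for n,(u,v) in dict(long=(322,165),rect=(348,161),moon=(378,158),round=(401,156)).items():
    print(n,"felt z",np.round(np.nanmedian(Z[v-4:v+5,u-4:u+5]),1), end=' ')
print("ply z",np.nanmedian(Z[130:136,370:385]),np.nanmedian(Z[182:187,385:400]))
cv2.imwrite("pics/felt.png",cv2.resize(np.ascontiguousarray((felt[110:210,290:440]*255).astype(np.uint8)),None,fx=5,fy=5,interpolation=0))
E
```

```text
(290, 130) [1.7 3.7] (230, 130) [0.4 3.8] (290, 210) [2.1 3.4] (475, 130) [1.5 4.3] (430, 210) [1.7 3.7] (430, 130) [1.9 4. ] (480, 215) [2.3 3.3] (200, 130) [1.5 3.4] (340, 110) [1.5 4.1] (150, 220) [1.4 4.3] 
long felt z 12.5 rect felt z 13.1 moon felt z 11.2 round felt z 12.5 ply z 24.555566403790635 24.590073020479622
```

View pics/felt.png

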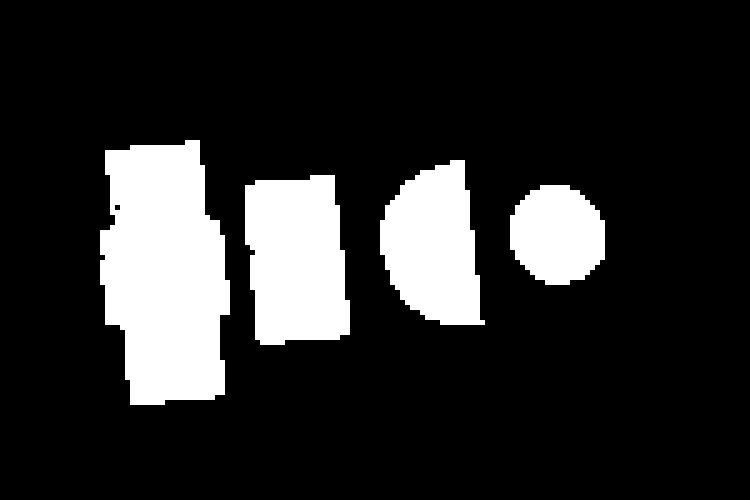

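```bash
python3 -u - <<'E'
from fit import *
c=np.load("pics/top0.npy",allow_pickle=True).item()
W=cloud(c);Z=W[...,2]-1.6
f=c["frame"].astype(int)
felt=(f[...,2]>f[...,0]-5)&(f[...,2]>60)&(f[...,2]<f[...,0]+60)
def win(mask,u,v,r):
    m=np.ascontiguousarray(mask[v-r:v+r,u-r:u+r].astype(np.uint8))
    k,l,st,ce=cv2.connectedComponentsWithStats(m)
    i=l[r,r] or 1+np.argmax(st[1:,4]); return (l==i),np.array([u-r,v-r])
ZR=23.5;ZF=10.5
longp=np.array([[84,-32],[84,32],[32,32],[32,40],[-32,40],[-32,32],[-84,32],[-84,-32],[-32,-32],[-32,-40],[32,-40],[32,-32]],float)
for n,uv,poly,p0 in [("round",(401,156),circ(34),(560,-140,0)),("long",(322,165),longp,(550,90,1.64)),("rect",(348,161),rectp(54,32),(550,10,1.64)),("moon",(378,158),moon(55,32),(550,-70,0.07))]:
    if n in("long","rect"): p0=(p0[0],p0[1],0.07)
    m,o=win(felt,*uv,34)
    g=px2w(c,np.argwhere(m)[:,::-1].mean(0)+o,12)[0]
    res=[]
    for a in (p0[2],p0[2]+np.pi/2):
        if n=="round" and a>1: continue
        res.append(fit(c,m,o,(g[0],g[1],a),recmaker(poly,ZF,ZR)))
    x,e=min(res,key=lambda r:r[1]); print(n,np.round(x,3),round(e,3))
zz=cv2.medianBlur(np.nan_to_num(Z).astype(np.float32),3)
M["block"]=prism(rectp(45,23),10,36);M["moon"]=prism(moon(46,23),10,36)
M["cup"]=[np.vstack([np.c_[circ(26),np.full(60,z)] for z in (10,50)])]
cop=(f[...,0]>1.75*f[...,1])&(f[...,0]>120)
for n,mod,uv,p0,mask in [("cup","cup",(457,201),(428,-314,0),zz>10),("spat","spat",(445,147),(590,-285,0.28),cop),("flat","block",(261,137),(619,287,-0.07),zz>10),("moon","moon",(213,165),(534,438,1.4),zz>10)]:
    m,o=win(mask,*uv,30)
    g=p0[:2]; res=[]
    for a in ([0] if n=="cup" else [p0[2],p0[2]+np.pi/2,p0[2]+np.pi,p0[2]-np.pi/2]):
        res.append(fit(c,m,o,(*g,a),objmaker(mod)))
    res.sort(key=lambda r:r[1])
    for x,e in res[:2]: print(n,m.sum(),np.round(x,3),round(e,3))
E
```

```text
round [ 5.65182e+02 -1.50230e+02  1.90000e-02] 0.148
long [5.38522e+02 9.47690e+01 1.06000e-01] 0.072
rect [5.4778e+02 1.2573e+01 1.2200e-01] 0.113
moon [ 5.56574e+02 -6.51560e+01  8.80000e-02] 0.094
cup 188 [ 4.28594e+02 -3.15666e+02  9.10000e-02] 0.638
spat 208 [ 6.00471e+02 -2.87216e+02  2.53000e-01] 0.765
spat 208 [ 6.01067e+02 -2.87325e+02  2.59000e-01] 0.768
flat 461 [ 6.20650e+02  2.87869e+02 -8.30000e-02] 0.064
flat 461 [620.65  287.869   3.058] 0.064
moon 407 [534.703 440.248   6.15 ] 0.051
moon 407 [ 5.34681e+02  4.40242e+02 -1.32000e-01] 0.051
```

Request:
{"fn": "drive_tool", "kwargs": {"steps": [{"delta_pos":[28,24,-9],"yaw":0,"hand":80},{"delta_pos":[28,24,-9],"yaw":0,"hand":80},{"delta_pos":[28,24,-9],"yaw":0,"hand":80},{"delta_pos":[28,24,-9],"yaw":0,"hand":80},{"delta_pos":[28,24,-9],"yaw":0,"hand":80}], "squeeze": 15}}

```text
clock: 0.57
eef_pos: [346.9, -388.6, 177.0]
eef_rot: [-3.141, 0.0, 0.384]
wrist_force: [0.5, -0.6, -0.5]
finger_gap: 79.5
```

Request:
{"fn": "drive_tool", "kwargs": {"steps": [{"delta_pos":[28,25,-9],"yaw":0,"hand":80},{"delta_pos":[28,25,-9],"yaw":0,"hand":80},{"delta_pos":[26,25,-9],"yaw":0,"hand":80},{"delta_pos":[0,0,0],"yaw":0,"hand":80}]}}

```text
clock: 0.9
eef_pos: [430.6, -310.8, 148.6]
eef_rot: [-3.139, 0.001, 0.388]
wrist_force: [-0.2, 0.6, -0.4]
finger_gap: 80.2
```

```bash
cat >> h.py <<'E'
def save(n,tag):
    c=shot(n); cv2.imwrite(f"pics/{tag}.png",np.ascontiguousarray(c["frame"][:,:,::-1])); np.save(f"pics/{tag}.npy",c,allow_pickle=True); 
    s=manip.read_state(); print(np.round(s["eef_pos"],1),np.round(s["eef_rot"],3),np.round(s["joints"],2),round(s["clock"],2)); return c
E
python3 -u - <<'E'
from h import *
save("wrist","w1")
E
```

```text
[ 429.2 -312.7  149.4] [-3.14e+00  1.00e-03  3.88e-01] [-0.7   0.33  1.66  0.    1.15  0.48] 0.95
```

View pics/w1.png

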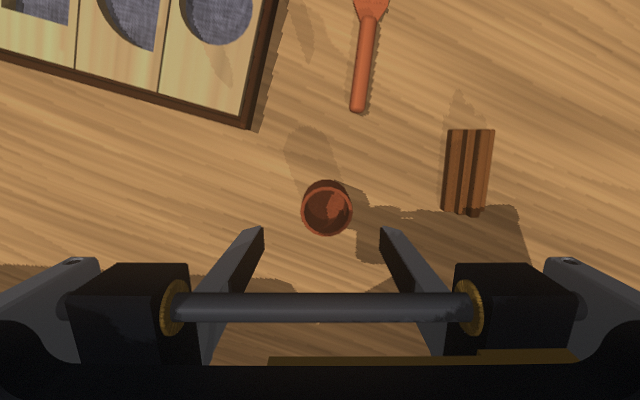

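The wrist view shows the cup rim centred near (327,210), the spatula handle end at (357,110) and the tray edge on the left. I'll measure the cup from the rim circle.

```bash
python3 -u - <<'E'
from fit import *
c=np.load("pics/w1.npy",allow_pickle=True).item()
f=c["frame"].astype(int)
W=cloud(c);Z=W[...,2]
print("table",np.nanmedian(Z[140:160,400:430]),"rimz",np.nanpercentile(Z[190:235,303:352],95))
cup=(f[...,0]>1.7*f[...,1])
r=40;u,v=327,208
m=np.ascontiguousarray(cup[v-r:v+r,u-r:u+r].astype(np.uint8))
m=cv2.morphologyEx(m,cv2.MORPH_CLOSE,np.ones((5,5)))
k,l,st,ce=cv2.connectedComponentsWithStats(m); i=1+np.argmax(st[1:,4]);m=l==i
print(fit(c,m,np.array([u-r,v-r]),(428,-314,0),objmaker("cup")))
o=rast(c,[place(P,428.5,-314.5,0) for P in M["cup"]],np.array([u-r,v-r]),m.shape)
T=W[(Z>44)]; T=T[np.hypot(T[:,0]-428,T[:,1]+314)<40]; print(T[:,:2].min(0),T[:,:2].max(0))
E
```

```text
table 0.5597666421024314 rimz 50.993782870378695
(array([ 4.27542691e+02, -3.17383683e+02,  2.37260626e-02]), np.float64(0.070361328125))
[ 402.85508376 -352.30244472] [ 466.83126215 -276.09330727]
```

Request:
{"fn": "drive_tool", "kwargs": {"steps": [{"delta_pos":[-1,-3,-30],"yaw":0,"hand":80},{"delta_pos":[0,0,-30],"yaw":0,"hand":80},{"delta_pos":[0,0,-30],"yaw":0,"hand":80},{"delta_pos":[0,0,-17],"yaw":0,"hand":80},{"delta_pos":[0,0,0],"yaw":0,"hand":80}]}}

```text
clock: 1.37
eef_pos: [424.8, -317.6, 40.2]
eef_rot: [-3.137, 0.003, 0.383]
wrist_force: [0.2, 0.6, -0.1]
finger_gap: 80.3
```

Request:
{"fn": "drive_tool", "kwargs": {"steps": [{"delta_pos":[1,1,0],"yaw":0,"hand":66},{"delta_pos":[0,0,0],"yaw":0,"hand":60}]}}

```text
clock: 1.53
eef_pos: [428.3, -317.8, 44.9]
eef_rot: [3.14, -0.001, 0.383]
wrist_force: [0.3, 0.6, -1.0]
finger_gap: 70.5
```

Request:
{"fn": "drive_tool", "kwargs": {"steps": [{"delta_pos":[0,0,0],"yaw":0,"hand":50},{"delta_pos":[0,0,0],"yaw":0,"hand":45},{"delta_pos":[0,0,0],"yaw":0,"hand":45},{"delta_pos":[0,0,0],"yaw":0,"hand":45}]}}

```text
clock: 1.87
eef_pos: [428.3, -317.3, 44.5]
eef_rot: [3.14, -0.001, 0.384]
wrist_force: [-1.7, 0.8, 7.5]
finger_gap: 51.4
```

Request:
{"fn": "drive_tool", "kwargs": {"steps": [{"delta_pos":[0,0,20],"yaw":0,"hand":45},{"delta_pos":[0,0,35],"yaw":0,"hand":45},{"delta_pos":[20,20,15],"yaw":-0.06,"hand":45},{"delta_pos":[25,27,0],"yaw":-0.12,"hand":45},{"delta_pos":[20,30,0],"yaw":-0.1,"hand":45}]}}

```text
clock: 2.28
eef_pos: [493.7, -240.6, 115.1]
eef_rot: [3.14, -0.003, 0.099]
wrist_force: [0.1, 0.6, -1.0]
finger_gap: 51.6
```

```bash
python3 -u - <<'E'
from h import *
save("wrist","w2")
E
```

```text
[ 496.  -235.4  114.4] [-3.142e+00 -2.000e-03  9.100e-02] [-0.51  0.41  1.64  0.    1.09  0.97] 2.33
```

View pics/w2.png

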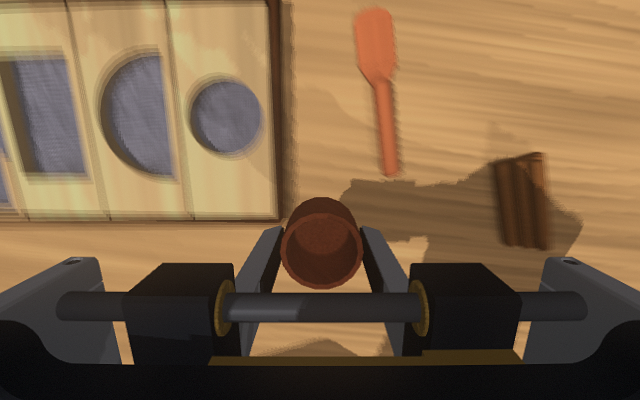

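The cup is held between the fingers at (321,243). The round recess is at (226,117) and the spatula at (385,90). This frame is motion-blurred, so I'll let the arm settle, look again and fit.

Request:
{"fn": "drive_tool", "kwargs": {"steps": [{"delta_pos":[0,0,0],"yaw":0,"hand":45}]}}

```text
clock: 2.42
eef_pos: [493.6, -238.5, 113.8]
eef_rot: [3.141, -0.0, 0.108]
wrist_force: [0.5, -0.5, -0.8]
finger_gap: 51.7
```

```bash
cat >> fit.py <<'E'
longp=np.array([[84,-32],[84,32],[32,32],[32,40],[-32,40],[-32,32],[-84,32],[-84,-32],[-32,-32],[-32,-40],[32,-40],[32,-32]],float)
REC=dict(round=circ(34),long=longp,rect=rectp(54,32),moon=moon(55,32))
def feltm(f): f=f.astype(int); return (f[...,2]>f[...,0]-5)&(f[...,2]>60)&(f[...,2]<f[...,0]+60)
def copm(f): f=f.astype(int); return (f[...,0]>1.7*f[...,1])&(f[...,0]>110)
def comp(mask,u,v,box):
    x0,y0,x1,y1=box
    m=np.ascontiguousarray(mask[y0:y1,x0:x1].astype(np.uint8))
    k,l,st,ce=cv2.connectedComponentsWithStats(m)
    i=l[v-y0,u-x0] or 1+np.argmax(st[1:,4]); return (l==i),np.array([x0,y0])
E
python3 -u - <<'E'
from fit import *
c=save("wrist","w3")
f=c["frame"]
W=cloud(c);Z=W[...,2]
print("table z",np.nanmedian(Z[40:60,300:330]),"ply",np.nanmedian(Z[180:200,190:250]),"felt",np.nanmedian(Z[105:130,215:240]), np.nanmedian(Z[100:130,140:160]))
for n,(u,v),box,p0 in [("round",(226,117),(180,60,275,170),(565,-150,0.1)),("moon",(145,117),(90,35,182,190),(556,-65,0.1))]:
    m,o=comp(feltm(f),u,v,box); print(n,m.sum(),fit(c,m,o,p0,recmaker(REC[n],10.5,23.5)))
m,o=comp(copm(f),385,110,(330,0,430,190)); print(m.sum(),fit(c,m,o,(600,-287,.26),objmaker("spat")))
E
```

```text
[ 492.8 -239.7  113.6] [ 3.141 -0.     0.11 ] [-0.52  0.41  1.64 -0.    1.09  0.94] 2.47
table z 0.669423514573765 ply 24.700849234782666 felt 11.560962512779582 11.67401570323051
round 3724 (array([ 5.64560385e+02, -1.51120309e+02,  1.95624988e-01]), np.float64(0.1367858821160043))
moon 5416 (array([ 5.55965463e+02, -6.81392489e+01,  9.96937129e-02]), np.float64(0.12531446177991137))
4194 (array([ 6.01005421e+02, -2.88613508e+02,  2.61965616e-01]), np.float64(0.13185130543633763))
```

Request:
{"fn": "drive_tool", "kwargs": {"steps": [{"delta_pos":[18,22,0],"yaw":0,"hand":45},{"delta_pos":[18,22,0],"yaw":0,"hand":45},{"delta_pos":[18,22,0],"yaw":0,"hand":45},{"delta_pos":[18,22,0],"yaw":0,"hand":45},{"delta_pos":[0,0,-10],"yaw":0,"hand":45}]}}

```text
clock: 2.88
eef_pos: [566.9, -150.8, 105.0]
eef_rot: [3.141, -0.003, 0.11]
wrist_force: [0.2, -0.1, -1.0]
finger_gap: 52.0
```

Request:
{"fn": "drive_tool", "kwargs": {"steps": [{"delta_pos":[0,0,-15],"yaw":0,"hand":45},{"delta_pos":[0,0,0],"yaw":0,"hand":45},{"delta_pos":[0,0,0],"yaw":0,"hand":45}]}}

```text
clock: 3.13
eef_pos: [563.5, -153.5, 87.9]
eef_rot: [-3.141, 0.002, 0.106]
wrist_force: [-0.3, -0.7, -0.7]
finger_gap: 52.1
```

```bash
python3 -u - <<'E'
from h import *
for i in range(2): save("wrist","w4")
E
```

```text
[ 564.  -153.6   88.8] [-3.142  0.     0.106] [-0.33  0.51  1.55 -0.    1.08  1.14] 3.18
[ 564.3 -153.6   89.2] [ 3.141e+00 -1.000e-03  1.060e-01] [-0.33  0.51  1.55 -0.    1.08  1.14] 3.23
```

View pics/w4.png

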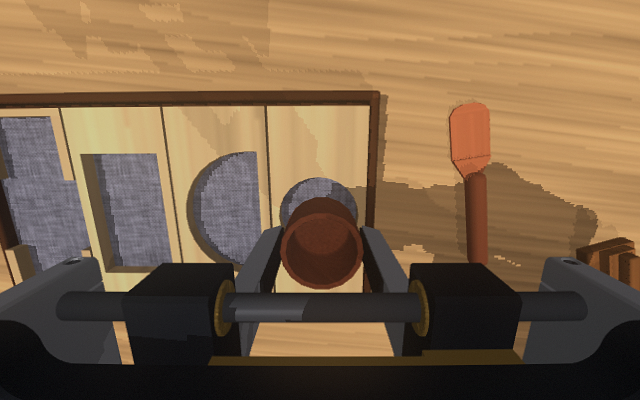

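The cup is in line with the round recess, whose visible part is at (320,200). Next I'll nudge it +y and lower it.

Request:
{"fn": "drive_tool", "kwargs": {"steps": [{"delta_pos":[0.5,2.5,0],"yaw":0,"hand":45},{"delta_pos":[0,0,-12],"yaw":0,"hand":45},{"delta_pos":[0,0,-12],"yaw":0,"hand":45},{"delta_pos":[0,0,-5],"yaw":0,"hand":45},{"delta_pos":[0,0,0],"yaw":0,"hand":45}]}}

```text
clock: 3.65
eef_pos: [563.9, -149.9, 57.3]
eef_rot: [-3.14, 0.003, 0.107]
wrist_force: [-0.3, -0.3, -1.1]
finger_gap: 51.7
```

Request:
{"fn": "drive_tool", "kwargs": {"steps": [{"delta_pos":[0,0,-1],"yaw":0,"hand":45},{"delta_pos":[0,0,-1],"yaw":0,"hand":45},{"delta_pos":[0,0,0],"yaw":0,"hand":45}]}}

```text
clock: 3.9
eef_pos: [565.0, -150.2, 57.6]
eef_rot: [3.141, -0.0, 0.107]
wrist_force: [-0.8, 0.1, -0.4]
finger_gap: 51.7
```

Request:
{"fn": "drive_tool", "kwargs": {"steps": [{"delta_pos":[0,0,-1],"yaw":0,"hand":45},{"delta_pos":[0,0,-1],"yaw":0,"hand":45},{"delta_pos":[0,0,0],"yaw":0,"hand":45}]}}

```text
clock: 4.15
eef_pos: [565.0, -150.2, 55.6]
eef_rot: [3.141, -0.0, 0.107]
wrist_force: [0.2, 0.1, -0.7]
finger_gap: 51.6
```

Request:
{"fn": "drive_tool", "kwargs": {"steps": [{"delta_pos":[0,0,-1],"yaw":0,"hand":45},{"delta_pos":[0,0,0],"yaw":0,"hand":45}]}}

```text
clock: 4.32
eef_pos: [565.1, -150.1, 55.5]
eef_rot: [3.141, -0.001, 0.107]
wrist_force: [-4.3, 0.8, 9.4]
finger_gap: 51.8
```

Contact reads 9 N and the cup is on the felt. I'll release to 66 and lift.

Request:
{"fn": "drive_tool", "kwargs": {"steps": [{"delta_pos":[0,0,0],"yaw":0,"hand":54},{"delta_pos":[0,0,0],"yaw":0,"hand":60},{"delta_pos":[0,0,0],"yaw":0,"hand":70},{"delta_pos":[0,0,0],"yaw":0,"hand":70},{"delta_pos":[0,0,12],"yaw":0,"hand":70}]}}

```text
clock: 4.73
eef_pos: [563.8, -149.8, 64.7]
eef_rot: [-3.14, 0.003, 0.107]
wrist_force: [0.0, 0.7, -0.9]
finger_gap: 69.9
```

Request:
{"fn": "drive_tool", "kwargs": {"steps": [{"delta_pos":[0,0,30],"yaw":0,"hand":70},{"delta_pos":[-15,-10,30],"yaw":0,"hand":60},{"delta_pos":[-15,-38,10],"yaw":0.04,"hand":50},{"delta_pos":[0,-38,0],"yaw":0.06,"hand":50},{"delta_pos":[0,-30,0],"yaw":0.055,"hand":50}]}}

```text
clock: 5.15
eef_pos: [534.8, -268.0, 138.8]
eef_rot: [3.139, -0.002, 0.264]
wrist_force: [-0.3, 0.1, 0.5]
finger_gap: 50.6
```

Request:
{"fn": "drive_tool", "kwargs": {"steps": [{"delta_pos":[0,0,0],"yaw":0,"hand":45},{"delta_pos":[0,0,0],"yaw":0,"hand":45}]}}

```text
clock: 5.32
eef_pos: [534.7, -267.0, 136.9]
eef_rot: [3.141, -0.0, 0.259]
wrist_force: [-1.2, 0.4, -0.7]
finger_gap: 45.0
```

```bash
python3 -u - <<'E'
from fit import *
save("top","t5"); c=save("wrist","w5")
f=c["frame"]
m,o=comp(copm(f),400,100,(280,0,520,260)); print(m.sum(),fit(c,m,o,(600.8,-288,.26),objmaker("spat")))
c=np.load("pics/t5.npy",allow_pickle=True).item()
a=cv2.resize(np.ascontiguousarray(c["frame"][115:215,300:520,::-1]),None,fx=3.6,fy=3.6,interpolation=cv2.INTER_CUBIC); cv2.imwrite("pics/t5c.png",a)
E
```

```text
[ 534.9 -265.8  136.8] [-3.142 -0.     0.26 ] [-0.52  0.48  1.47  0.    1.18  0.79] 5.37
[ 535.  -265.1  136.7] [-3.141  0.     0.261] [-0.52  0.48  1.47  0.    1.18  0.79] 5.42
2994 (array([ 6.00573207e+02, -2.88417216e+02,  2.62608380e-01]), np.float64(0.15933429358717435))
```

View pics/w5.png

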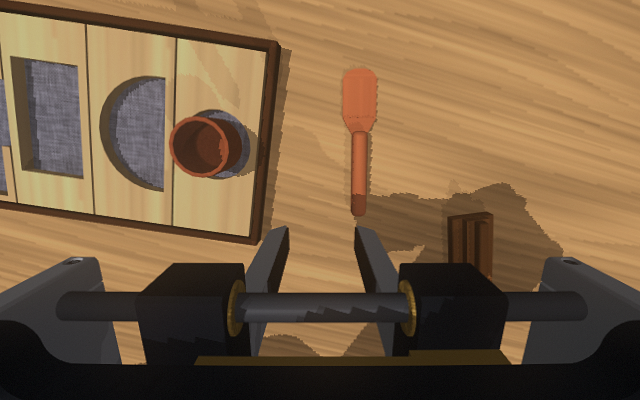

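View pics/t5c.png

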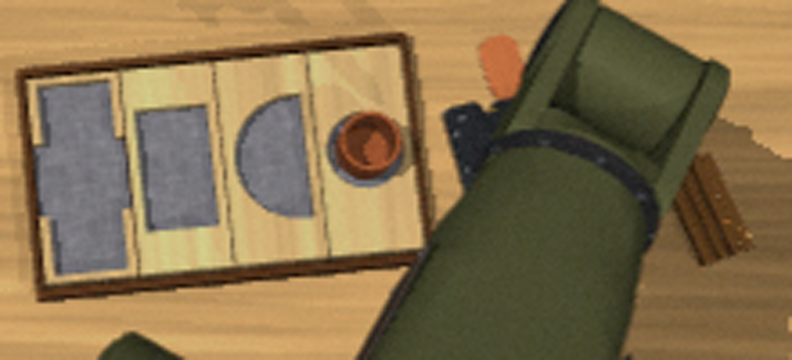

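The cup stands upright in the round recess in t5c at (370,145), and w5 agrees. The spatula handle is at w5 (359,175), so I go there next.

Request:
{"fn": "drive_tool", "kwargs": {"steps": [{"delta_pos":[32,-12,-10],"yaw":0.002,"hand":45},{"delta_pos":[32,-12,-10],"yaw":0,"hand":45},{"delta_pos":[0,0,-30],"yaw":0,"hand":45},{"delta_pos":[0,0,-30],"yaw":0,"hand":45},{"delta_pos":[0,0,-20],"yaw":0,"hand":45}]}}

```text
clock: 5.83
eef_pos: [598.8, -287.8, 33.5]
eef_rot: [-3.139, 0.002, 0.265]
wrist_force: [-0.3, -0.1, -0.3]
finger_gap: 45.0
```

Request:
{"fn": "drive_tool", "kwargs": {"steps": [{"delta_pos":[0,0,-5],"yaw":0,"hand":45},{"delta_pos":[0,0,0],"yaw":0,"hand":45},{"delta_pos":[0,0,0],"yaw":0,"hand":45},{"delta_pos":[0,0,0],"yaw":0,"hand":45}]}}

```text
clock: 6.17
eef_pos: [599.9, -289.8, 33.5]
eef_rot: [3.14, -0.002, 0.264]
wrist_force: [-0.6, 0.1, -0.1]
finger_gap: 45.2
```

```bash
python3 -u - <<'E'
from fit import *
c=save("wrist","w6")
E
```

```text
[ 599.9 -289.9   33.4] [ 3.14e+00 -2.00e-03  2.64e-01] [-0.51  0.75  1.31  0.    1.08  0.8 ] 6.22
```

View pics/w6.png

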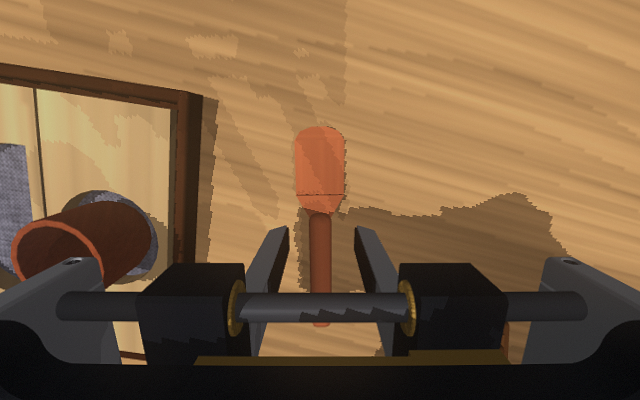

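The handle sits centred between the fingers at (320,250). I'll lower and close.

Request:
{"fn": "drive_tool", "kwargs": {"steps": [{"delta_pos":[0,0,-7],"yaw":0,"hand":45},{"delta_pos":[0,0,-6],"yaw":0,"hand":45},{"delta_pos":[0,0,0],"yaw":0,"hand":45}]}}

```text
clock: 6.47
eef_pos: [598.9, -289.8, 17.6]
eef_rot: [-3.141, 0.0, 0.263]
wrist_force: [0.6, -0.5, 0.9]
finger_gap: 45.4
```

Request:
{"fn": "drive_tool", "kwargs": {"steps": [{"delta_pos":[0,0,0],"yaw":0,"hand":30},{"delta_pos":[0,0,0],"yaw":0,"hand":18},{"delta_pos":[0,0,0],"yaw":0,"hand":8},{"delta_pos":[0,0,0],"yaw":0,"hand":8},{"delta_pos":[0,0,0],"yaw":0,"hand":8}], "squeeze": 20}}

```text
clock: 6.88
eef_pos: [599.0, -289.8, 18.4]
eef_rot: [-3.142, 0.0, 0.264]
wrist_force: [-0.6, -0.1, -0.5]
finger_gap: 15.6
```

Request:
{"fn": "drive_tool", "kwargs": {"steps": [{"delta_pos":[0,0,15],"yaw":0,"hand":8},{"delta_pos":[0,0,35],"yaw":0,"hand":8},{"delta_pos":[0,0,35],"yaw":0,"hand":8},{"delta_pos":[-5,15,30],"yaw":-0.02,"hand":8},{"delta_pos":[-6,35,5],"yaw":-0.02,"hand":8}]}}

```text
clock: 7.3
eef_pos: [589.4, -242.8, 145.3]
eef_rot: [3.135, -0.007, 0.219]
wrist_force: [1.3, 0.6, -0.9]
finger_gap: 15.7
```

Request:
{"fn": "drive_tool", "kwargs": {"steps": [{"delta_pos":[-6,38,0],"yaw":-0.02,"hand":8},{"delta_pos":[-6,38,0],"yaw":-0.02,"hand":8},{"delta_pos":[-6,38,0],"yaw":-0.02,"hand":8},{"delta_pos":[-6,38,0],"yaw":-0.02,"hand":8},{"delta_pos":[-6,38,0],"yaw":-0.02,"hand":8}]}}

```text
clock: 7.72
eef_pos: [557.4, -48.1, 139.6]
eef_rot: [3.141, -0.001, 0.122]
wrist_force: [1.0, -0.1, -1.4]
finger_gap: 15.7
```

Request:
{"fn": "drive_tool", "kwargs": {"steps": [{"delta_pos":[-15,38,0],"yaw":-0.018,"hand":8},{"delta_pos":[-20,20,0],"yaw":0,"hand":8},{"delta_pos":[0,0,0],"yaw":0,"hand":8},{"delta_pos":[0,0,0],"yaw":0,"hand":8}]}}

```text
clock: 8.05
eef_pos: [522.8, 9.1, 139.6]
eef_rot: [3.141, -0.001, 0.108]
wrist_force: [0.3, 0.5, -1.0]
finger_gap: 15.6
```

```bash
python3 -u - <<'E'
from fit import *
c=save("wrist","w7")
E
```

```text
[523.3   8.2 139.5] [ 3.141e+00 -1.000e-03  1.060e-01] [-0.05  0.33  1.69 -0.    1.12  1.41] 8.1
```

View pics/w7.png

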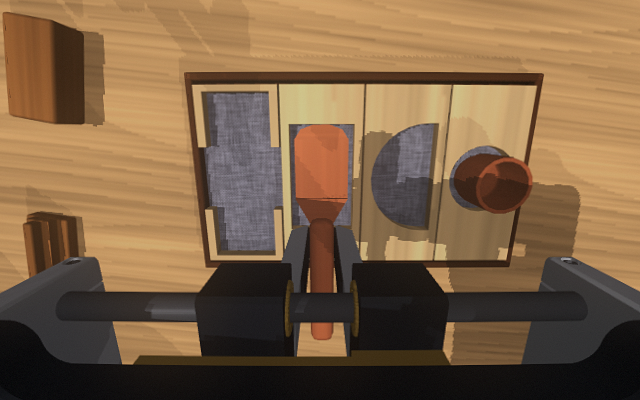

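The spatula is level in the fingers at (321,220). The long bay is wholly in view at (242,170), so I'll fit it.

```bash
python3 -u - <<'E'
from fit import *
c=np.load("pics/w7.npy",allow_pickle=True).item(); f=c["frame"].astype(int)
fe=(f[...,2]>f[...,0]-8)&(f[...,2]>35)&(f[...,2]<f[...,0]+60)
for n,(u,v),box,p0 in [("long",(242,170),(190,80,288,262),(538.5,94,0.1)),("moon",(400,200),(365,115,442,235),(556,-67,0.1))]:
    m,o=comp(fe,u,v,box); print(n,m.sum(),fit(c,m,o,p0,recmaker(REC[n],11,24)))
E
```

```text
long 9929 (array([5.38964841e+02, 9.29214796e+01, 1.06486131e-01]), np.float64(0.02659350135965354))
moon 4645 (array([ 5.58243004e+02, -6.47270983e+01,  3.16531303e-02]), np.float64(0.14980153390742734))
```

Request:
{"fn": "drive_tool", "kwargs": {"steps": [{"delta_pos":[4.5,28,0],"yaw":0,"hand":8},{"delta_pos":[4.5,28,0],"yaw":0,"hand":8},{"delta_pos":[4.5,28,0],"yaw":0,"hand":8},{"delta_pos":[0,0,-25],"yaw":0,"hand":8},{"delta_pos":[0,0,-25],"yaw":0,"hand":8}]}}

```text
clock: 8.52
eef_pos: [538.1, 92.6, 89.0]
eef_rot: [3.142, -0.003, 0.106]
wrist_force: [-0.3, 0.4, -2.2]
finger_gap: 15.8
```

Request:
{"fn": "drive_tool", "kwargs": {"steps": [{"delta_pos":[0,0,-25],"yaw":0,"hand":8},{"delta_pos":[0,0,0],"yaw":0,"hand":8},{"delta_pos":[0,0,0],"yaw":0,"hand":8}]}}

```text
clock: 8.77
eef_pos: [536.7, 91.4, 63.2]
eef_rot: [3.142, 0.002, 0.104]
wrist_force: [-0.7, 0.4, -0.8]
finger_gap: 15.7
```

```bash
python3 -u - <<'E'
from fit import *
c=save("wrist","w8")
E
```

```text
[537.4  91.6  64.4] [ 3.142e+00 -1.000e-03  1.040e-01] [ 0.1   0.47  1.68 -0.    0.99  1.57] 8.82
```

View pics/w8.png

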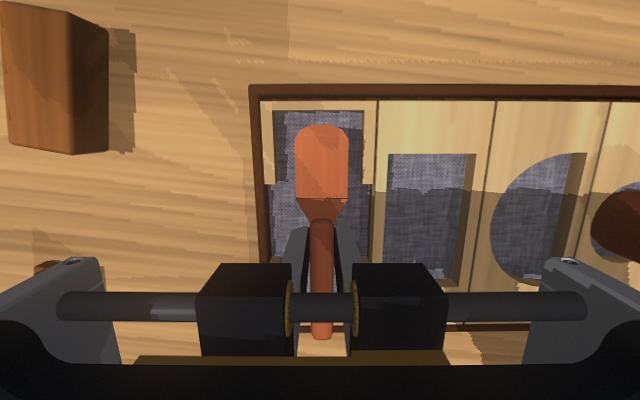

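The blade at (321,160) is inside the outline of the long recess. I'll continue down with +1 in y.

Request:
{"fn": "drive_tool", "kwargs": {"steps": [{"delta_pos":[-0.5,1.5,-10],"yaw":0,"hand":8},{"delta_pos":[0,0,-10],"yaw":0,"hand":8},{"delta_pos":[0,0,-9],"yaw":0,"hand":8},{"delta_pos":[0,0,0],"yaw":0,"hand":8},{"delta_pos":[0,0,0],"yaw":0,"hand":8}]}}

```text
clock: 9.23
eef_pos: [535.8, 93.7, 33.9]
eef_rot: [3.142, 0.001, 0.106]
wrist_force: [-1.0, 0.1, -1.6]
finger_gap: 15.6
```

Request:
{"fn": "drive_tool", "kwargs": {"steps": [{"delta_pos":[0,0,-1.5],"yaw":0,"hand":8},{"delta_pos":[0,0,-1.5],"yaw":0,"hand":8},{"delta_pos":[0,0,0],"yaw":0,"hand":8}]}}

```text
clock: 9.48
eef_pos: [536.1, 93.7, 31.4]
eef_rot: [3.142, -0.0, 0.106]
wrist_force: [-0.6, 0.6, -1.0]
finger_gap: 15.6
```

Request:
{"fn": "drive_tool", "kwargs": {"steps": [{"delta_pos":[0,0,-1],"yaw":0,"hand":8},{"delta_pos":[0,0,-0.7],"yaw":0,"hand":8},{"delta_pos":[0,0,0],"yaw":0,"hand":8}]}}

```text
clock: 9.73
eef_pos: [536.0, 93.7, 29.6]
eef_rot: [-3.142, 0.0, 0.106]
wrist_force: [0.0, -0.6, -1.9]
finger_gap: 15.6
```

Request:
{"fn": "drive_tool", "kwargs": {"steps": [{"delta_pos":[0,0,-0.7],"yaw":0,"hand":8},{"delta_pos":[0,0,0],"yaw":0,"hand":8}]}}

```text
clock: 9.9
eef_pos: [536.1, 93.7, 29.3]
eef_rot: [3.142, -0.0, 0.106]
wrist_force: [-3.3, 0.7, 3.5]
finger_gap: 15.8
```

Request:
{"fn": "drive_tool", "kwargs": {"steps": [{"delta_pos":[0,0,0],"yaw":0,"hand":18},{"delta_pos":[0,0,0],"yaw":0,"hand":25},{"delta_pos":[0,0,0],"yaw":0,"hand":32},{"delta_pos":[0,0,0],"yaw":0,"hand":32},{"delta_pos":[0,0,10],"yaw":0,"hand":32}]}}

```text
clock: 10.32
eef_pos: [535.1, 93.6, 37.7]
eef_rot: [-3.142, 0.003, 0.106]
wrist_force: [-0.5, -0.6, -0.6]
finger_gap: 32.1
```

Request:
{"fn": "drive_tool", "kwargs": {"steps": [{"delta_pos":[0,0,20],"yaw":0,"hand":32},{"delta_pos":[0,0,35],"yaw":0,"hand":32},{"delta_pos":[-10,30,25],"yaw":-0.05,"hand":60},{"delta_pos":[0,35,15],"yaw":-0.07,"hand":75},{"delta_pos":[5,35,5],"yaw":-0.07,"hand":80}]}}

```text
clock: 10.73
eef_pos: [531.4, 194.9, 143.2]
eef_rot: [-3.14, -0.005, -0.089]
wrist_force: [0.7, -0.1, 0.5]
finger_gap: 48.4
```

Request:
{"fn": "drive_tool", "kwargs": {"steps": [{"delta_pos":[5,35,0],"yaw":0,"hand":80},{"delta_pos":[5,35,0],"yaw":0,"hand":80},{"delta_pos":[0,0,0],"yaw":0,"hand":80},{"delta_pos":[0,0,0],"yaw":0,"hand":80}]}}

```text
clock: 11.07
eef_pos: [540.7, 265.1, 139.3]
eef_rot: [-3.142, -0.0, -0.082]
wrist_force: [0.1, -0.8, -0.1]
finger_gap: 75.7
```

```bash
python3 -u - <<'E'
from fit import *
save("top","t9"); c=save("wrist","w9")
c=np.load("pics/t9.npy",allow_pickle=True).item()
a=cv2.resize(np.ascontiguousarray(c["frame"][115:215,300:520,::-1]),None,fx=3.6,fy=3.6,interpolation=cv2.INTER_CUBIC); cv2.imwrite("pics/t9c.png",a)
E
```

```text
[540.8 263.9 139.2] [ 3.141  0.    -0.083] [ 0.39  0.49  1.46 -0.    1.19  2.05] 11.12
[540.9 263.1 139.2] [ 3.141  0.    -0.085] [ 0.39  0.49  1.46 -0.    1.19  2.05] 11.17
```

View pics/w9.png

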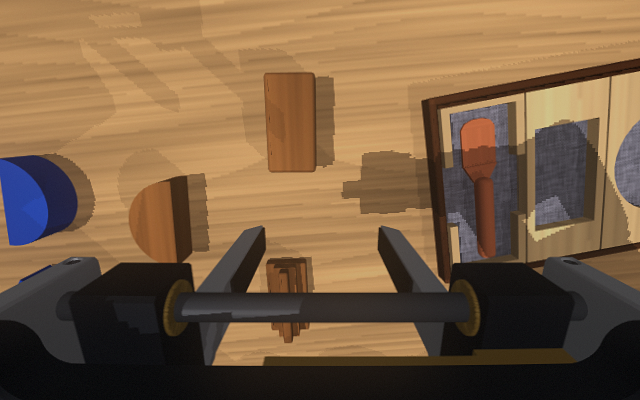

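View pics/t9c.png

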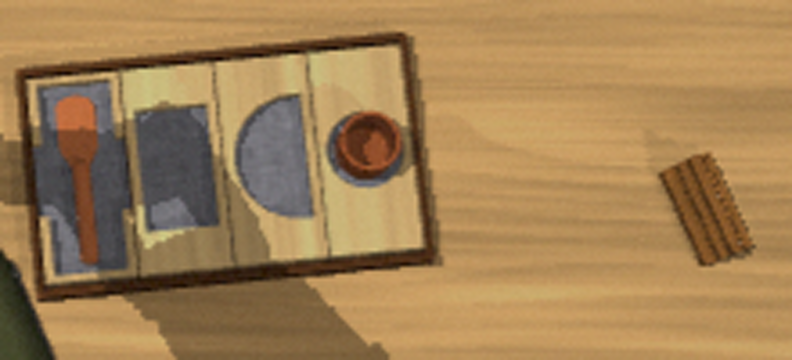

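The spatula lies fully in the long recess, t9c (78,180), and the cup is unchanged. The flat block is at w9 (290,122) with a plain top and the ridged rest at (289,295). I'll fit the flat block from this view.

```bash
python3 -u - <<'E'
from fit import *
c=np.load("pics/w9.npy",allow_pickle=True).item()
Z=cv2.medianBlur(np.nan_to_num(cloud(c)[...,2]).astype(np.float32),3)
print("top z",np.median(Z[100:140,280:300]),"table",np.median(Z[40:60,280:300]))
M["block"]=prism(rectp(45,23),10,36);M["moon"]=prism(moon(46,23),10,36)
m,o=comp(Z>10,290,122,(240,50,350,200)); print(m.sum(),fit(c,m,o,(620,287,-.083),objmaker("block")))
m,o=comp(Z>10,165,220,(100,150,215,285)); print(m.sum(),fit(c,m,o,(534,439,-.132),objmaker("moon")))
E
```

```text
top z 36.639915 table 0.6594582
4934 (array([ 6.20447771e+02,  2.85934553e+02, -8.52932245e-02]), np.float64(0.029479757802999596))
5963 (array([ 5.34996197e+02,  4.39016068e+02, -1.31756177e-01]), np.float64(0.3269170300184471))
```

Request:
{"fn": "drive_tool", "kwargs": {"steps": [{"delta_pos":[26.5,7.7,0],"yaw":0,"hand":80},{"delta_pos":[26.5,7.7,0],"yaw":0,"hand":80},{"delta_pos":[26.5,7.7,-10],"yaw":0,"hand":80},{"delta_pos":[0,0,-30],"yaw":0,"hand":80},{"delta_pos":[0,0,-25],"yaw":0,"hand":80}]}}

```text
clock: 11.58
eef_pos: [621.8, 285.4, 73.1]
eef_rot: [-3.141, -0.001, -0.086]
wrist_force: [-0.4, 0.4, -1.0]
finger_gap: 80.1
```

Request:
{"fn": "drive_tool", "kwargs": {"steps": [{"delta_pos":[0,0,0],"yaw":0,"hand":80},{"delta_pos":[0,0,0],"yaw":0,"hand":80},{"delta_pos":[0,0,0],"yaw":0,"hand":80}]}}

```text
clock: 11.83
eef_pos: [621.3, 286.4, 76.2]
eef_rot: [-3.141, -0.002, -0.085]
wrist_force: [0.5, 1.0, 0.4]
finger_gap: 79.8
```

```bash
python3 -u - <<'E'
from fit import *
c=save("wrist","w10")
E
```

```text
[621.4 286.7  76.5] [-3.14e+00 -3.00e-03 -8.50e-02] [ 0.38  0.73  1.23 -0.    1.18  2.03] 11.88
```

View pics/w10.png

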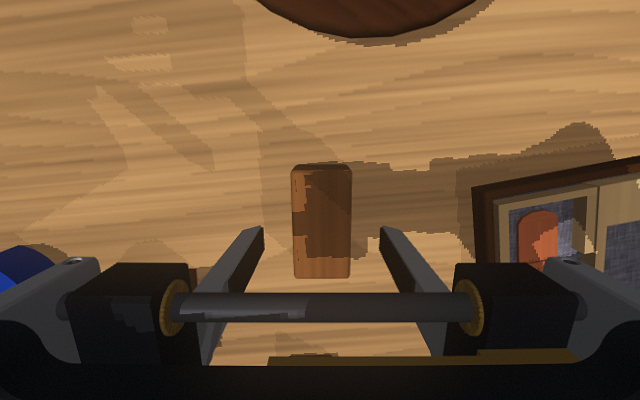

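The block is centred between the fingers at (321,220), with clearance to the turntable. I'll go down 42, close, and lift.

Request:
{"fn": "drive_tool", "kwargs": {"steps": [{"delta_pos":[-1,0,-20],"yaw":0,"hand":80},{"delta_pos":[0,0,-20],"yaw":0,"hand":80},{"delta_pos":[0,0,0],"yaw":0,"hand":72},{"delta_pos":[0,0,0],"yaw":0,"hand":64}]}}

```text
clock: 12.22
eef_pos: [619.7, 286.8, 35.1]
eef_rot: [-3.141, -0.0, -0.084]
wrist_force: [-0.6, -0.5, 0.7]
finger_gap: 70.2
```

Request:
{"fn": "drive_tool", "kwargs": {"steps": [{"delta_pos":[0,0,0],"yaw":0,"hand":52},{"delta_pos":[0,0,0],"yaw":0,"hand":40},{"delta_pos":[0,0,0],"yaw":0,"hand":38},{"delta_pos":[0,0,0],"yaw":0,"hand":38},{"delta_pos":[0,0,0],"yaw":0,"hand":38}], "squeeze": 25}}

```text
clock: 12.63
eef_pos: [620.0, 287.0, 35.2]
eef_rot: [-3.141, -0.001, -0.084]
wrist_force: [-2.0, -1.5, 6.9]
finger_gap: 45.6
```

Request:
{"fn": "drive_tool", "kwargs": {"steps": [{"delta_pos":[0,0,15],"yaw":0,"hand":38},{"delta_pos":[0,0,35],"yaw":0,"hand":38},{"delta_pos":[-5,-5,35],"yaw":0,"hand":38},{"delta_pos":[-8,-20,0],"yaw":0.02,"hand":38},{"delta_pos":[-8,-35,0],"yaw":0.03,"hand":38}]}}

```text
clock: 13.05
eef_pos: [598.8, 228.7, 122.3]
eef_rot: [-3.139, -0.005, -0.031]
wrist_force: [0.3, -0.0, -0.4]
finger_gap: 45.8
```

Request:
{"fn": "drive_tool", "kwargs": {"steps": [{"delta_pos":[-8,-35,0],"yaw":0.03,"hand":38},{"delta_pos":[-8,-35,0],"yaw":0.03,"hand":38},{"delta_pos":[-9,-35,0],"yaw":0.03,"hand":38},{"delta_pos":[-9,-35,0],"yaw":0.03,"hand":38},{"delta_pos":[-9,-35,0],"yaw":0.02,"hand":38}]}}

```text
clock: 13.47
eef_pos: [554.9, 50.3, 120.1]
eef_rot: [3.142, -0.001, 0.107]
wrist_force: [1.6, -0.0, -1.1]
finger_gap: 46.0
```

Request:
{"fn": "drive_tool", "kwargs": {"steps": [{"delta_pos":[-9,-35,0],"yaw":0,"hand":38},{"delta_pos":[0,-5,-15],"yaw":0,"hand":38},{"delta_pos":[0,0,-15],"yaw":0,"hand":38},{"delta_pos":[0,0,0],"yaw":0,"hand":38},{"delta_pos":[0,0,0],"yaw":0,"hand":38}]}}

```text
clock: 13.88
eef_pos: [546.5, 11.9, 89.5]
eef_rot: [-3.141, 0.001, 0.106]
wrist_force: [0.4, -0.3, -0.3]
finger_gap: 45.6
```

```bash
python3 -u - <<'E'
from fit import *
c=save("wrist","w11")
E
```

```text
[546.9  12.1  90. ] [ 3.142e+00 -1.000e-03  1.060e-01] [-0.04  0.44  1.66  0.    1.04  1.42] 13.93
```

View pics/w11.png

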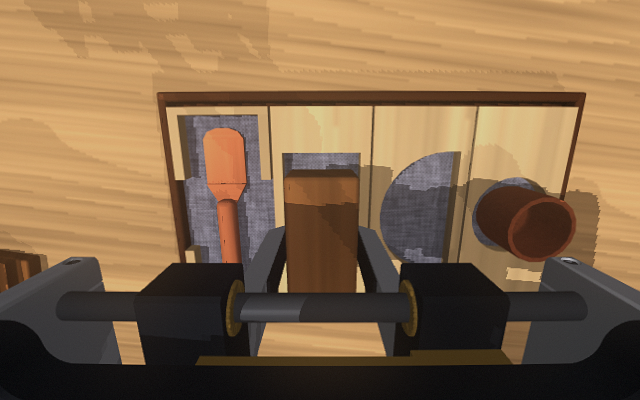

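The block is held square at (321,230) over the rect recess, whose top edge is near (321,152), and the position matches. I'll lower 44.

Request:
{"fn": "drive_tool", "kwargs": {"steps": [{"delta_pos":[0.5,0,-14],"yaw":0,"hand":38},{"delta_pos":[0,0,-14],"yaw":0,"hand":38},{"delta_pos":[0,0,-9],"yaw":0,"hand":38},{"delta_pos":[0,0,0],"yaw":0,"hand":38},{"delta_pos":[0,0,0],"yaw":0,"hand":38}]}}

```text
clock: 14.35
eef_pos: [547.2, 12.1, 52.5]
eef_rot: [3.142, -0.0, 0.106]
wrist_force: [-0.5, -0.6, -0.1]
finger_gap: 45.4
```

Request:
{"fn": "drive_tool", "kwargs": {"steps": [{"delta_pos":[0,0,-2],"yaw":0,"hand":38},{"delta_pos":[0,0,-2],"yaw":0,"hand":38},{"delta_pos":[0,0,0],"yaw":0,"hand":38}]}}

```text
clock: 14.6
eef_pos: [547.1, 11.9, 48.2]
eef_rot: [3.142, -0.0, 0.106]
wrist_force: [0.3, -0.6, -1.7]
finger_gap: 46.0
```

Request:
{"fn": "drive_tool", "kwargs": {"steps": [{"delta_pos":[0,0,-1],"yaw":0,"hand":38},{"delta_pos":[0,0,-0.7],"yaw":0,"hand":38},{"delta_pos":[0,0,0],"yaw":0,"hand":38}]}}

```text
clock: 14.85
eef_pos: [547.0, 11.8, 46.2]
eef_rot: [-3.142, 0.0, 0.106]
wrist_force: [0.2, 1.2, -0.3]
finger_gap: 45.8
```

Request:
{"fn": "drive_tool", "kwargs": {"steps": [{"delta_pos":[0,0,-0.5],"yaw":0,"hand":38},{"delta_pos":[0,0,0],"yaw":0,"hand":38}]}}

```text
clock: 15.02
eef_pos: [547.1, 11.8, 46.1]
eef_rot: [3.142, -0.0, 0.106]
wrist_force: [-3.3, -0.4, 4.9]
finger_gap: 45.8
```

Request:
{"fn": "drive_tool", "kwargs": {"steps": [{"delta_pos":[0,0,0],"yaw":0,"hand":49},{"delta_pos":[0,0,0],"yaw":0,"hand":56},{"delta_pos":[0,0,0],"yaw":0,"hand":62},{"delta_pos":[0,0,0],"yaw":0,"hand":62},{"delta_pos":[0,0,10],"yaw":0,"hand":62}]}}

```text
clock: 15.43
eef_pos: [546.1, 11.8, 54.5]
eef_rot: [-3.141, 0.003, 0.106]
wrist_force: [-0.2, -0.4, 0.6]
finger_gap: 61.8
```

Request:
{"fn": "drive_tool", "kwargs": {"steps": [{"delta_pos":[0,0,35],"yaw":0,"hand":62},{"delta_pos":[0,0,35],"yaw":0,"hand":70},{"delta_pos":[-8,30,10],"yaw":-0.02,"hand":80},{"delta_pos":[-8,38,0],"yaw":-0.025,"hand":80},{"delta_pos":[-8,38,0],"yaw":-0.025,"hand":80}]}}

```text
clock: 15.85
eef_pos: [523.1, 118.7, 137.7]
eef_rot: [-3.141, -0.003, 0.033]
wrist_force: [0.4, 0.3, 0.1]
finger_gap: 79.7
```

Request:
{"fn": "drive_tool", "kwargs": {"steps": [{"delta_pos":[-8,38,0],"yaw":-0.025,"hand":80},{"delta_pos":[-8,38,0],"yaw":-0.025,"hand":80},{"delta_pos":[-8,38,0],"yaw":-0.025,"hand":80},{"delta_pos":[-8,38,0],"yaw":-0.025,"hand":80},{"delta_pos":[-8,38,0],"yaw":-0.025,"hand":80}]}}

```text
clock: 16.27
eef_pos: [482.3, 309.7, 136.7]
eef_rot: [-3.141, -0.001, -0.091]
wrist_force: [0.8, -0.4, -0.5]
finger_gap: 80.2
```

Request:
{"fn": "drive_tool", "kwargs": {"steps": [{"delta_pos":[-8,38,0],"yaw":-0.025,"hand":80},{"delta_pos":[-8,38,0],"yaw":-0.018,"hand":80},{"delta_pos":[-5,38,0],"yaw":0,"hand":80},{"delta_pos":[0,0,0],"yaw":0,"hand":80},{"delta_pos":[0,0,0],"yaw":0,"hand":80}]}}

```text
clock: 16.68
eef_pos: [461.2, 423.2, 136.0]
eef_rot: [-3.142, -0.0, -0.13]
wrist_force: [0.7, -0.0, 0.2]
finger_gap: 79.8
```

```bash
python3 -u - <<'E'
from fit import *
save("top","t12"); c=save("wrist","w12")
c=np.load("pics/t12.npy",allow_pickle=True).item()
a=cv2.resize(np.ascontiguousarray(c["frame"][115:215,300:520,::-1]),None,fx=3.6,fy=3.6,interpolation=cv2.INTER_CUBIC); cv2.imwrite("pics/t12c.png",a)
E
```

```text
[461.7 421.9 136. ] [ 3.141  0.    -0.131] [ 0.68  0.54  1.38 -0.    1.21  2.38] 16.73
[462.1 421.2 136. ] [ 3.141  0.    -0.133] [ 0.68  0.54  1.38 -0.    1.21  2.38] 16.78
```

View pics/w12.png

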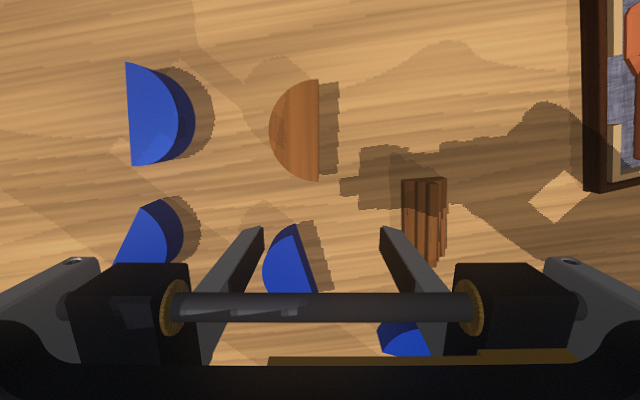

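View pics/t12c.png

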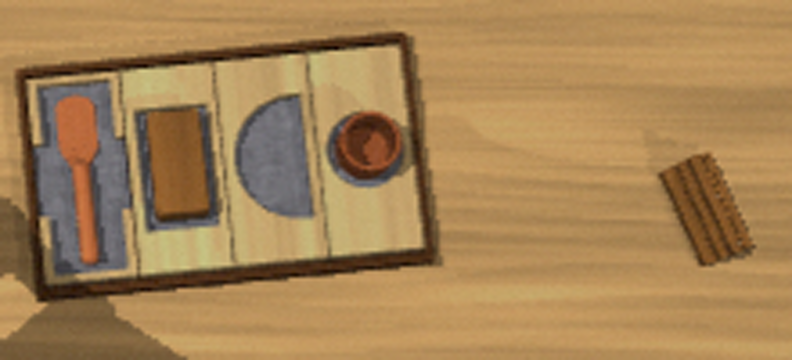

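The flat block is inside its recess in t12c at (178,162). The cedar half-moon is at w12 (297,130) with the blue ones around it. I'll fit the half-moon and the empty moon bay.

```bash
python3 -u - <<'E'
from fit import *
c=np.load("pics/w12.npy",allow_pickle=True).item()
Z=cv2.medianBlur(np.nan_to_num(cloud(c)[...,2]).astype(np.float32),3)
M["moon"]=prism(moon(46,23),10,36)
m,o=comp(Z>10,297,130,(245,60,345,200)); print("moon",m.sum(),fit(c,m,o,(534,439,-.132),objmaker("moon")))
# clearance: blue objects' nearest points in world
W=cloud(c);f=c["frame"].astype(int);b=(f[...,2]>1.6*f[...,0])&(Z>25)
P=W[b]; R=Ro.from_euler('z',-(-.132)).as_matrix()[:2,:2]
q=(P[:,:2]-[534.8,439])@R.T
s=(abs(q[:,0])<60); print("blue within |x|<60 of the block, y range",q[s,1].min() if s.any() else None,q[s,1].max() if s.any() else None)
near=q[np.hypot(*q.T)<160]; print(np.hypot(*q.T).min(), q[np.argmin(np.hypot(*q.T))])
c=np.load("pics/t12.npy",allow_pickle=True).item()
m,o=comp(feltm(c["frame"]),378,158,(362,130,391,180)); print("bay",m.sum(),fit(c,m,o,(556,-67,.1),recmaker(REC["moon"],11,24)))
E
```

```text
moon 4110 (array([ 5.35684641e+02,  4.38060723e+02, -1.34198911e-01]), np.float64(0.011310066909975668))
blue within |x|<60 of the block, y range -89.40374378528077 154.0071722890694
nan [nan nan]
bay 496 (array([ 5.56322284e+02, -6.51565340e+01,  1.01939770e-01]), np.float64(0.0897492439516129))
```

Request:
{"fn": "drive_tool", "kwargs": {"steps": [{"delta_pos":[24.5,5.7,0],"yaw":0,"hand":76},{"delta_pos":[24.5,5.7,0],"yaw":0,"hand":76},{"delta_pos":[24.5,5.7,-10],"yaw":0,"hand":76},{"delta_pos":[0,0,-25],"yaw":0,"hand":76},{"delta_pos":[0,0,-25],"yaw":0,"hand":76}]}}

```text
clock: 17.2
eef_pos: [537.6, 437.4, 75.9]
eef_rot: [-3.14, -0.002, -0.135]
wrist_force: [0.5, 0.8, -0.5]
finger_gap: 76.0
```

Request:
{"fn": "drive_tool", "kwargs": {"steps": [{"delta_pos":[0,0,0],"yaw":0,"hand":76},{"delta_pos":[0,0,0],"yaw":0,"hand":76},{"delta_pos":[0,0,0],"yaw":0,"hand":76}]}}

```text
clock: 17.45
eef_pos: [536.3, 438.7, 77.9]
eef_rot: [-3.14, -0.002, -0.133]
wrist_force: [0.0, -0.5, 1.1]
finger_gap: 75.8
```

```bash
python3 -u - <<'E'
from fit import *
c=save("wrist","w13")
E
```

```text
[536.4 438.9  78.2] [-3.14e+00 -2.00e-03 -1.33e-01] [0.63 0.75 1.19 0.   1.2  2.34] 17.5
```

View pics/w13.png

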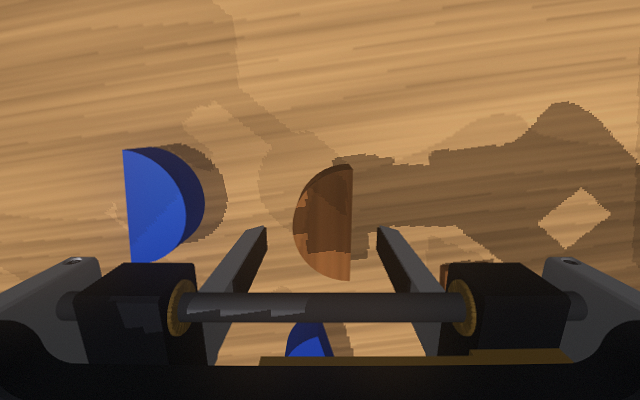

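The half-moon is centred between the fingers at (322,222), and the nearest blue one at (205,200) is well clear. Down and close.

Request:
{"fn": "drive_tool", "kwargs": {"steps": [{"delta_pos":[-0.5,-0.5,-20],"yaw":0,"hand":76},{"delta_pos":[0,0,-21],"yaw":0,"hand":76},{"delta_pos":[0,0,0],"yaw":0,"hand":70},{"delta_pos":[0,0,0],"yaw":0,"hand":62}]}}

```text
clock: 17.83
eef_pos: [535.1, 438.4, 35.7]
eef_rot: [-3.142, -0.0, -0.132]
wrist_force: [0.1, 0.6, 1.1]
finger_gap: 66.6
```

Request:
{"fn": "drive_tool", "kwargs": {"steps": [{"delta_pos":[0,0,0],"yaw":0,"hand":52},{"delta_pos":[0,0,0],"yaw":0,"hand":40},{"delta_pos":[0,0,0],"yaw":0,"hand":38},{"delta_pos":[0,0,0],"yaw":0,"hand":38},{"delta_pos":[0,0,0],"yaw":0,"hand":38}], "squeeze": 25}}

```text
clock: 18.25
eef_pos: [535.5, 438.7, 36.3]
eef_rot: [-3.14, -0.001, -0.132]
wrist_force: [-0.3, -2.0, 6.4]
finger_gap: 45.2
```

```bash
python3 -u - <<'E'
from fit import *
t=np.linspace(0,np.pi,40)
A=np.vstack([np.c_[55*np.cos(t),55*np.sin(t)-23],[[-55,-32],[55,-32]]])
B=np.c_[55*np.cos(t),64*np.sin(t)-32]
ph=np.arccos(1-0); r=(55**2+64**2)/128.
for n,p in (("A",A),("B ellipse",B),("halfdisc",REC["moon"])):
    for tag,(u,v),box in (("t12",(378,158),(362,130,391,180)),("top0",(378,158),(362,130,391,180)),("w3",(145,117),(90,35,182,190))):
        c=np.load(f"pics/{tag}.npy",allow_pickle=True).item()
        m,o=comp(feltm(c["frame"]),u,v,box); print(n,tag,fit(c,m,o,(556,-67,.1),recmaker(p,11,24)))
E
```

```text
A t12 (array([ 5.55833890e+02, -6.84704024e+01,  1.19960891e-01]), np.float64(0.11548639112903226))
A top0 (array([ 5.56154312e+02, -6.98753306e+01,  1.31320943e-01]), np.float64(0.11462525150905432))
A w3 (array([ 5.54595916e+02, -7.00650492e+01,  1.30539923e-01]), np.float64(0.09508574132200887))
B ellipse t12 (array([ 5.56421555e+02, -6.76289184e+01,  1.14209577e-01]), np.float64(0.08807963709677419))
B ellipse top0 (array([ 5.56064098e+02, -6.84389918e+01,  1.18723644e-01]), np.float64(0.08463279678068411))
B ellipse w3 (array([ 5.56186643e+02, -6.91534809e+01,  1.02281864e-01]), np.float64(0.05876396325701625))
halfdisc t12 (array([ 5.56322284e+02, -6.51565340e+01,  1.01939770e-01]), np.float64(0.0897492439516129))
halfdisc top0 (array([ 5.56369702e+02, -6.51096419e+01,  8.83886546e-02]), np.float64(0.09371856136820926))
halfdisc w3 (array([ 5.55821913e+02, -6.84804145e+01,  1.02601610e-01]), np.float64(0.12348827548005908))
```

Request:
{"fn": "drive_tool", "kwargs": {"steps": [{"delta_pos":[0,0,15],"yaw":0,"hand":38},{"delta_pos":[0,0,35],"yaw":0,"hand":38},{"delta_pos":[0,0,35],"yaw":0,"hand":38},{"delta_pos":[0,-15,10],"yaw":0.01,"hand":38},{"delta_pos":[1,-30,0],"yaw":0.02,"hand":38}]}}

```text
clock: 18.67
eef_pos: [536.6, 395.8, 135.0]
eef_rot: [-3.137, -0.006, -0.099]
wrist_force: [1.0, -0.6, -1.1]
finger_gap: 45.3
```

Request:
{"fn": "drive_tool", "kwargs": {"steps": [{"delta_pos":[1.6,-38,0],"yaw":0.02,"hand":38},{"delta_pos":[1.6,-38,0],"yaw":0.02,"hand":38},{"delta_pos":[1.6,-38,0],"yaw":0.02,"hand":38},{"delta_pos":[1.6,-38,0],"yaw":0.02,"hand":38},{"delta_pos":[1.6,-38,0],"yaw":0.02,"hand":38}]}}

```text
clock: 19.08
eef_pos: [543.9, 201.8, 131.1]
eef_rot: [-3.141, -0.001, -0.001]
wrist_force: [0.6, 0.0, -1.2]
finger_gap: 45.6
```

Request:
{"fn": "drive_tool", "kwargs": {"steps": [{"delta_pos":[1.6,-38,0],"yaw":0.02,"hand":38},{"delta_pos":[1.6,-38,0],"yaw":0.02,"hand":38},{"delta_pos":[1.6,-38,0],"yaw":0.02,"hand":38},{"delta_pos":[1.6,-38,0],"yaw":0.02,"hand":38},{"delta_pos":[1.6,-38,0],"yaw":0.02,"hand":38}]}}

```text
clock: 19.5
eef_pos: [552.0, 11.6, 131.2]
eef_rot: [3.141, -0.001, 0.099]
wrist_force: [1.5, 0.1, -0.7]
finger_gap: 45.5
```

Request:
{"fn": "drive_tool", "kwargs": {"steps": [{"delta_pos":[1.6,-36,0],"yaw":0.01,"hand":38},{"delta_pos":[1.6,-36,0],"yaw":0,"hand":38},{"delta_pos":[0,0,-20],"yaw":0,"hand":38},{"delta_pos":[0,0,0],"yaw":0,"hand":38},{"delta_pos":[0,0,0],"yaw":0,"hand":38}]}}

```text
clock: 19.92
eef_pos: [554.9, -58.4, 110.1]
eef_rot: [-3.141, 0.001, 0.107]
wrist_force: [-0.8, -0.4, -0.2]
finger_gap: 45.4
```

```bash
python3 -u - <<'E'
from fit import *
c=save("wrist","w14")
E
```

```text
[555.3 -57.9 110.7] [-3.141 -0.     0.108] [-0.17  0.43  1.61  0.    1.09  1.29] 19.97
```

View pics/w14.png

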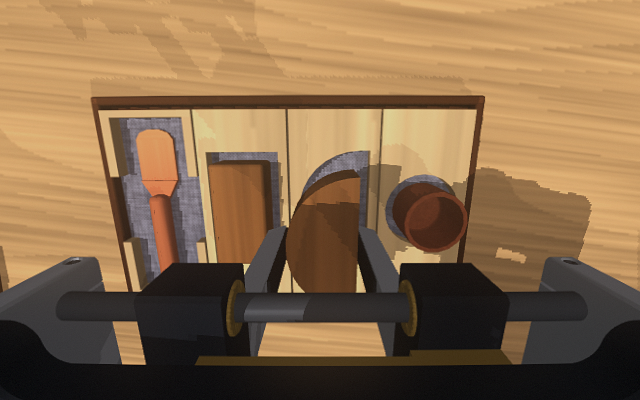

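The half-moon is held with its curve towards the recess's curve, but it sits about 11 mm left of the recess centre. I'll shift it -y and lower it.

Request:
{"fn": "drive_tool", "kwargs": {"steps": [{"delta_pos":[0.8,-11,0],"yaw":0,"hand":38},{"delta_pos":[0,0,-15],"yaw":0,"hand":38},{"delta_pos":[0,0,-15],"yaw":0,"hand":38},{"delta_pos":[0,0,0],"yaw":0,"hand":38},{"delta_pos":[0,0,0],"yaw":0,"hand":38}]}}

```text
clock: 20.38
eef_pos: [556.1, -69.4, 80.2]
eef_rot: [-3.142, 0.0, 0.108]
wrist_force: [0.0, -0.1, -0.5]
finger_gap: 45.6
```

```bash
python3 -u - <<'E'
from fit import *
c=save("wrist","w15")
E
```

```text
[556.4 -69.4  80.8] [ 3.141e+00 -1.000e-03  1.080e-01] [-0.19  0.48  1.63 -0.    1.03  1.27] 20.43
```

View pics/w15.png

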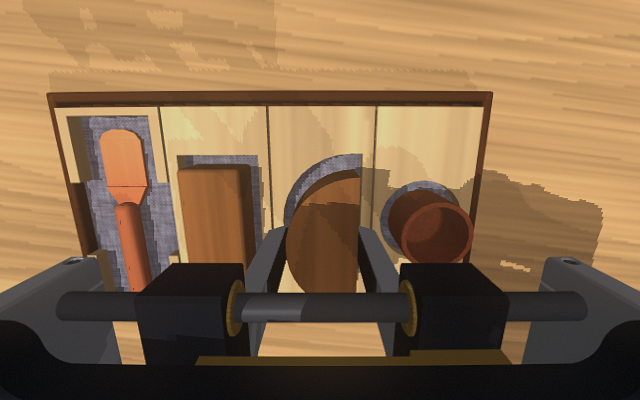

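Request:
{"fn": "drive_tool", "kwargs": {"steps": [{"delta_pos":[0,0,-12],"yaw":0,"hand":38},{"delta_pos":[0,0,-12],"yaw":0,"hand":38},{"delta_pos":[0,0,-4],"yaw":0,"hand":38},{"delta_pos":[0,0,0],"yaw":0,"hand":38},{"delta_pos":[0,0,0],"yaw":0,"hand":38}]}}

```text
clock: 20.85
eef_pos: [555.9, -69.6, 51.4]
eef_rot: [-3.141, 0.001, 0.108]
wrist_force: [0.6, -0.6, 0.1]
finger_gap: 45.5
```

Request:
{"fn": "drive_tool", "kwargs": {"steps": [{"delta_pos":[0,0,-2],"yaw":0,"hand":38},{"delta_pos":[0,0,-1.5],"yaw":0,"hand":38},{"delta_pos":[0,0,0],"yaw":0,"hand":38}]}}

```text
clock: 21.1
eef_pos: [556.0, -69.6, 48.2]
eef_rot: [-3.142, 0.0, 0.108]
wrist_force: [-0.4, 0.9, -0.7]
finger_gap: 45.8
```

Request:
{"fn": "drive_tool", "kwargs": {"steps": [{"delta_pos":[0,0,-1],"yaw":0,"hand":38},{"delta_pos":[0,0,-0.5],"yaw":0,"hand":38},{"delta_pos":[0,0,0],"yaw":0,"hand":38}]}}

```text
clock: 21.35
eef_pos: [556.2, -69.6, 47.3]
eef_rot: [3.141, -0.0, 0.108]
wrist_force: [-2.0, -0.0, 4.6]
finger_gap: 45.7
```

Contact. I'll release and withdraw.

Request:
{"fn": "drive_tool", "kwargs": {"steps": [{"delta_pos":[0,0,0],"yaw":0,"hand":49},{"delta_pos":[0,0,0],"yaw":0,"hand":55},{"delta_pos":[0,0,0],"yaw":0,"hand":60},{"delta_pos":[0,0,0],"yaw":0,"hand":60},{"delta_pos":[0,0,10],"yaw":0,"hand":60}]}}

```text
clock: 21.77
eef_pos: [555.1, -69.4, 55.5]
eef_rot: [-3.141, 0.003, 0.108]
wrist_force: [-0.6, -0.4, -1.0]
finger_gap: 59.8
```

Request:
{"fn": "drive_tool", "kwargs": {"steps": [{"delta_pos":[0,0,35],"yaw":0,"hand":60},{"delta_pos":[0,0,35],"yaw":0,"hand":60},{"delta_pos":[-35,0,20],"yaw":0,"hand":60},{"delta_pos":[-35,0,0],"yaw":0,"hand":60},{"delta_pos":[-30,0,0],"yaw":0,"hand":60}]}}

```text
clock: 22.18
eef_pos: [454.8, -69.5, 148.3]
eef_rot: [3.141, -0.002, 0.108]
wrist_force: [-0.1, 0.3, -0.2]
finger_gap: 59.9
```

Request:
{"fn": "drive_tool", "kwargs": {"steps": [{"delta_pos":[-10,0,0],"yaw":0,"hand":60},{"delta_pos":[0,0,0],"yaw":0,"hand":60},{"delta_pos":[0,0,0],"yaw":0,"hand":60},{"delta_pos":[0,0,0],"yaw":0,"hand":60}]}}

```text
clock: 22.52
eef_pos: [447.0, -69.7, 147.2]
eef_rot: [3.141, -0.001, 0.108]
wrist_force: [0.3, -0.7, 0.1]
finger_gap: 60.1
```

```bash
python3 -u - <<'E'
from fit import *
t=save("top","t16"); c=save("wrist","w16"); save("scene","s16")
a=cv2.resize(np.ascontiguousarray(t["frame"][105:215,290:510,::-1]),None,fx=3.6,fy=3.6,interpolation=cv2.INTER_CUBIC); cv2.imwrite("pics/t16c.png",a)
W=cloud(c); Z=W[...,2]
for n,x,y,a0,b0 in (("flat",547.5,12,40,18),("moon",556,-70,20,15)):
    s=(np.hypot(W[...,0]-x,W[...,1]-y)<18)&(Z>30); P=W[s]
    A=np.c_[P[:,:2]-[x,y],np.ones(len(P))]; k=np.linalg.lstsq(A,P[:,2],rcond=None)[0]; print(n,"top z (expect 47)",k.round(3),len(P))
s=(np.hypot(W[...,0]-565,W[...,1]+150.5)<30)&(Z>50); print("cup rim z (61)",np.nanmedian(Z[s]),np.nanmean(W[s],0))
E
```

```text
[446.9 -69.6 146.9] [ 3.141 -0.     0.108] [-0.24  0.17  1.87 -0.    1.1   1.23] 22.57
[446.8 -69.6 146.7] [-3.142  0.     0.108] [-0.24  0.17  1.87  0.    1.1   1.23] 22.62
[446.6 -69.6 146.6] [-3.141  0.     0.108] [-0.24  0.17  1.87 -0.    1.1   1.23] 22.67
flat top z (expect 47) [5.0000e-03 3.0000e-03 4.7637e+01] 1370
moon top z (expect 47) [2.0000e-03 1.0000e-03 4.7592e+01] 1366
cup rim z (61) 60.771471648492906 [ 566.20347208 -151.29027758   59.10694824]
```

View pics/w16.png

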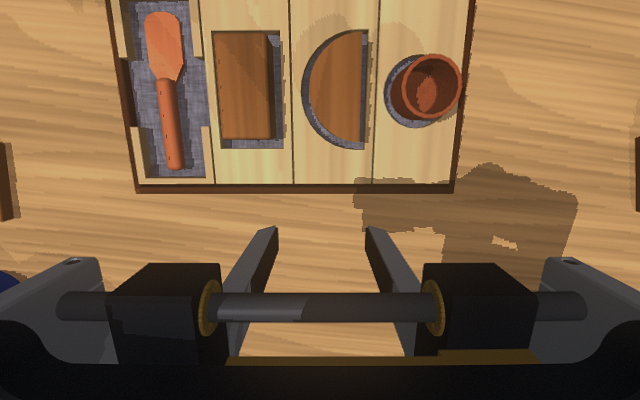

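View pics/t16c.png

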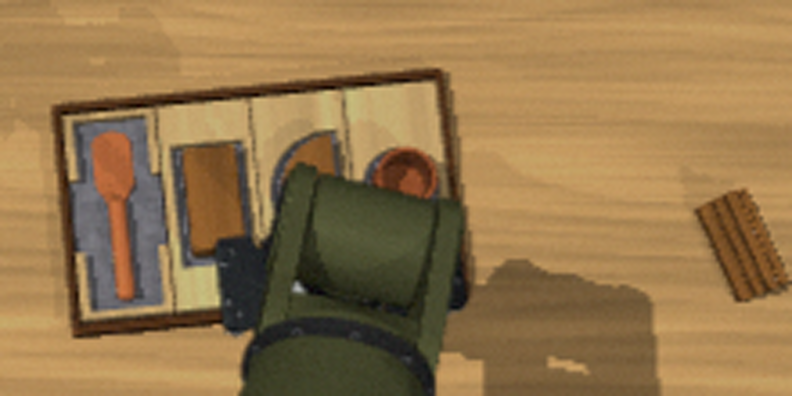

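View pics/s16.png

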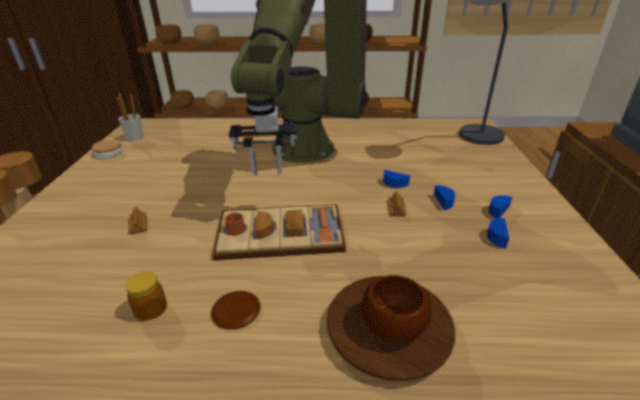

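All four pieces are down in their recesses: w16 shows the spatula at (168,90), flat block (247,87), half-moon (340,87) and cup (430,87). The rests and blue pieces have not moved and the arm is clear, so I'm handing in.

```bash
python3 -u - <<'E'
from h import *
print(manip.sign_off())
E
```

```text
the job is handed in; nothing more can be done
None
```

I put all four pieces away in the tray in the order you listed them: cup, spatula, flat block, half-moon block. The job was handed in at about 22.7 s, with the arm clear of everything.

**Last checks:**
- **Blocks:** the flat block and the half-moon have level tops at 47.6 mm, against 47 mm expected on the felt.
- **Cup:** it stands upright with its rim at 60.8 mm, against 61 mm expected.
- **Spatula:** the top and wrist pictures show it lying inside the long recess. I did not measure its height after release.
- **Left alone:** in the last scene picture both stepped lid rests, the four blue half-moons and the bowl lie where they were.
- **Forces:** the highest wrist force shown at the end of any move was about 10 N.

**Disagreements:** the cameras differed by 1–3 mm in y. My first half-moon recess outline was too shallow, so its fit was off by about 3 mm. I corrected that before placing the block, using a refit and the spacing of the bays.

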